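Check in the hand-out transponders at the race pit

TASK

First push the blue crate home against both yellow stops of the check-in station, then lay every transponder on the bench onto the level tip tray. With all of them on the tray, squeeze the tag reader's trigger fully and let it spring back, then lift the tray by its red handle so that the transponders slide into the crate, and lower the tray level again. At the end every transponder is in the crate and the crate still sits squarely against both stops; leave the two spare wheels and the screwdriver alone.

Things in the scene. Friction and masses are not known exactly. Their poses are not given: they have to be found in the camera images.
- tag1: orange plastic hand-out transponder with a black patch on top, a block 46 (x) x 30 (y) x 20 mm (z), 40 g; origin at the centre of its 46 x 30 underside, z up when it lies flat. May be absent (None).
- tag2: yellow plastic hand-out transponder with a black patch on top, a block 46 (x) x 30 (y) x 20 mm (z), 40 g; origin at the centre of its 46 x 30 underside, z up when it lies flat. May be absent (None).
- tag3: green plastic hand-out transponder with a black patch on top, a block 46 (x) x 30 (y) x 20 mm (z), 40 g; origin at the centre of its 46 x 30 underside, z up when it lies flat. May be absent (None).
- tag4: red plastic hand-out transponder with a black patch on top, a block 46 (x) x 30 (y) x 20 mm (z), 40 g; origin at the centre of its 46 x 30 underside, z up when it lies flat. May be absent (None).
- tag5: white plastic hand-out transponder with a black patch on top, a block 46 (x) x 30 (y) x 20 mm (z), 40 g; origin at the centre of its 46 x 30 underside, z up when it lies flat. May be absent (None).
- tag6: grey plastic hand-out transponder with a black patch on top, a block 46 (x) x 30 (y) x 20 mm (z), 40 g; origin at the centre of its 46 x 30 underside, z up when it lies flat. May be absent (None).
- station: fixed grey station: base box 232 (x) x 125 (y) x 70 mm high, tip tray on top, two yellow crate stops. Origin on the bench; y points to the crate side, the way the tray pours; x runs along the hinge. Stop 1: yellow face at y = +60 mm (232 mm wide, 45 mm high). Stop 2: yellow bar, inner face at x = +110 mm (y 60 to 240 mm, 40 mm high).
- crate_home (a point): fixed point on the bench, in the station's axes at x = 0, y = 160 mm: the crate's origin lies here, its axes parallel to the station's, when two of its sides touch both stops.
- crate: loose blue open crate, 220 (x) x 200 (y) x 60 mm high, walls and floor 4 mm, 0.5 kg; origin at the centre of its underside. Starts a few cm short of both stops (on the -x, +y side of its home), a little askew.
- tray (a joint): angle of the tip tray, 0 = level (down), grows to 1.0 rad as the handle end is lifted and the tray pours towards the station's +y; it falls back down by its own weight if let go.
- tray_in (a point): centre of the tray's floor (top face), moves with the tray; axes as the station's when level, 85 mm above the bench. The tray is 190 (x) x 166 mm (y) inside, with 25 mm walls on three sides; the +y edge is open and is the hinge line.
- tray_handle (a point): middle of the tray's red round handle bar, 10 mm thick, 90 mm long along the station's x, 40 mm behind the tray's rear wall, 97 mm above the bench when level; moves with the tray.
- tray_hinge (a point): middle of the hinge line (along the station's x) at the tray's open edge, 85 mm above the bench; the handle bar is 210 mm from it. Two hinge arms of the station, 10 mm thick, at x = +-111 mm, reach 12 mm past it at heights 68 to 100 mm, above the crate's rim.
- scanner: fixed black tag reader (pistol shape) lying on its side in a bench cradle, mid-plane 75 mm above the bench. Origin on the bench; its nose points to +y, its grip (28 mm wide in y, 30 mm thick in z) sticks out to -x for 90 mm. The 46 mm thick head lies at x = 2 to 52 mm, 98 mm high.
- grip_back (a point): point on the back (-y) face of the reader's grip, opposite the trigger, 75 mm above the bench; axes as the scanner's.
- trigger_pad (a point): point on the front (+y) face of the orange trigger, 38 mm from its hinge, moves with it; at rest 56 mm from grip_back along the scanner's y. Trigger blade: 52 mm long along x, 8 mm thick, 22 mm high, hinge upright at its head end.
- trigger (a joint): trigger angle, 0 = at rest (sprung out), 0.4 rad = squeezed fully towards the grip; about 8 N at the pad; springs back.
- wheel_a: loose spare car wheel lying flat, black tyre, 62 mm across, 26 mm high; leave alone. Origin under its centre.
- wheel_b: another loose spare wheel, the same; leave alone.
- driver: loose screwdriver, 170 mm long; leave alone. Origin under its middle.
There are look-alikes about, which are no part of the job. Leave any purple look-alike of the tag1 alone. What is shaped like the scanner but turquoise is not meant.

How it is judged:
By the outcome, as a careful person would: the job done as asked, in the order asked, and still so for the second after the job is handed in, with the robot touching nothing.
Of tag1, tag2, tag3, tag4, tag5, tag6 only 4 to 6 are there at a start; the rules pass over those that are not, and their reading is None.
At some moment in a run one of tag1, tag2, tag3, tag4, tag5, tag6 may be knocked a few centimetres aside while the robot is not near it.
Once in a run the grip may slacken for a moment while it holds something.
It also fails if it takes over 210 s, if anything falls off the work surface, if the arm or the gripper's body presses on something with over 40 N, if the wrist force passes 120 N, or if a joint passes its speed limit or range.

ROBOT

A 7-joint arm with a two-finger parallel gripper is mounted at the origin on the work surface. World frame = base frame: x ahead of the robot, y to its left, z up, the work surface at z = 0. Lengths are in m, angles in rad, forces in N, time in s.
With the tool pointing down it reaches from about 0.4 to 0.85 m from the base axis. Payload 4.5 kg.
Tool frame: the origin (TCP) lies midway between the tips of the shut fingers; the grasp point (between the pads) lies 19 mm behind it; z points along the fingers, y is the line along which they close (so a half turn about z gives the same grasp; the last joint's range is limited). The gripper opens to 88 mm and grips with 3 to 60 N. Pads are 18 mm wide; open, the fingers measure 123 mm over their backs; the gripper's body (75 mm by 187 mm) begins 45 mm behind the grasp point.
Start: joints at [1.323, 0.689, -0.195, 1.565, 0.157, 0.902, -0.215], TCP at [0.174, -0.6, 0.239] pointing down, gripper open.
Joint ranges: [-3.01, 3.01], [-0.46, 2.08], [-1.47, 1.51], [0.13, 2.56], [-1, 4.14], [0.04, 2.09], [-2.66, 2.66]. Speed limits (rad/s): [2.57, 2.57, 3.14, 3.14, 3.14, 3.14, 3.14].

INTERFACE

Orientations are given as a unit quaternion [x, y, z, w].
In Python, from plant import r gives the robot as it stands.
- The arm moves only by the tool move_arm, never from a script. Its argument "targets" is a list that holds one entry, the list of rows, each a list of 7 numbers: the opening, from 0 (shut) to 1 (fully open), then the shift along the tool's x, y, z in mm, then the turn, a rotation vector about the tool's x, y, z in degrees. In form: [[[claw, dx, dy, dz, ax, ay, az], ...]]. A call has 1 to 10 rows; each row is the pose to reach, as a shift and turn from the pose commanded when the call began, along the tool's axes at that moment; what a row does not reach only later rows make up. A row lasts 1/8 s, in which the tool goes at most 62.5 mm and 10.7 degrees, less where a joint would pass 70% of its speed; a pose out of reach is approached as far as the arm can. A call with a gripper value outside its range is refused whole. The fingers move at their own pace and stop on an object; "newtons" is the grip in N (left out, the last holds). Time passes only in rows, so rows that repeat a pose let the fingers close. It gives the time, the measured TCP pose, the force, the opening and the grip force at its end, in the units of the state.
- r.get_state(): the state, without advancing time (a new reading comes with each control period).
- r.snapshot(name): name is "scene" or "top" or "wrist"; returns the picture (480x640x3 uint8, red, green, blue); there is no depth.
- r.camera_info(name): a dict with "fx", "fy", "cx", "cy" (pixels), "k1" (the pictures are not rectified: a ray, as slopes to the right and down, at radius r is drawn at 1 + k1 r^2 times it, then the intrinsics apply), "R" (3x3) and "t" (3): a world point X has camera coordinates R X + t. Camera axes: x right, y down, z forward; pixel columns grow to the right and rows downward; lengths in m; the calibration is good to about 2 mm. A picture is of the moment at which its call begins: read the wrist's pose just before it. camera_info takes no time and is no camera call; for the wrist camera it gives the pose at the moment of the call.
- r.finish_job(): hands the job in; it is judged then, once.
The state is a dict: "clock": time; "q": joint angles; "qd": joint speeds; "joint_torque": joint torques, N m; "tool_pos": TCP position; "eef_rot": TCP orientation; "contact_force": force on the tool from outside, world axes, zero at the start; "moment": the same for the moment, N m; "opening": opening from 0.0 (shut) to 1.0 (fully open); "finger_force": force on a finger pad.
Only numpy, scipy, OpenCV 4.12 (cv2) and the standard library are available. Lean on these libraries where they do the work, as an engineer would, in place of code of your own. Each camera call takes 0.05 s, during which the arm holds its last target. There are 200 camera calls.

## Working session

There is one attempt and no reset: what is moved stays moved. The work goes in short steps, Python scripts to look and compute and a tool call to move; the robot and the scene stay as the last step left them, time stands still between calls to the robot, and variables do not carry over. Pictures are saved under pics/ and viewed, at most 14 in all, crops included, and the job is handed in when it is done.

Besides the shell and the picture viewer there is one more tool, called after "Request:" in YAML: its name, and indented under it one key for each argument. move_arm: Moves the arm, as the interface text tells. Its arguments: {"type":"object","properties":{"targets":{"type":"array","items":{"type":"array","items":{"type":"array","items":{"type":"number"}}}},"newtons":{"type":"number"}},"required":["targets"]}

```bash
mkdir -p pics; ls; python3 - <<'E'
from plant import r
import cv2
for n in ("scene","top"):
    cv2.imwrite(f"pics/{n}0.png",r.snapshot(n)[:,:,::-1]); i=r.camera_info(n); print(n,i)
s=r.get_state(); print({k:s[k] for k in("clock","tool_pos","eef_rot","opening","contact_force")})
E
```

```text
pics
scene {'fx': 473.342653893399, 'fy': 473.342653893399, 'cx': 325.9104653326334, 'cy': 238.3614554526205, 'k1': -0.11768800138317577, 'R': array([[ 0.53927753,  0.84200276,  0.01452894],
       [ 0.51002389, -0.31282914, -0.80125749],
       [-0.67011594,  0.43951027, -0.59814325]]), 't': array([-0.18970197, -0.23775183,  1.45882646])}
top {'fx': 474.8236664214965, 'fy': 474.8236664214965, 'cx': 316.15424777859926, 'cy': 246.2481226356041, 'k1': -0.1150537560491643, 'R': array([[ 0.0039626 , -0.99994945, -0.00924119],
       [-0.99553295, -0.00307301, -0.09436476],
       [ 0.09433159,  0.00957384, -0.9954948 ]]), 't': array([-0.08475896,  0.56596927,  1.04233683])}
{'clock': 0.1, 'tool_pos': array([ 0.17364144, -0.59982633,  0.23801829]), 'eef_rot': array([ 9.90081562e-01,  1.40491558e-01, -1.50082866e-04, -7.74900564e-04]), 'opening': 0.9993590251993283, 'contact_force': array([-0.48321981,  0.35660215,  0.0053453 ])}
```

View pics/top0.png

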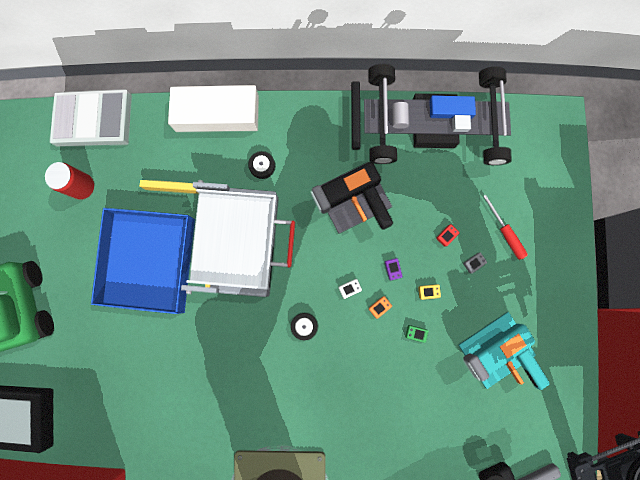

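View pics/scene0.png

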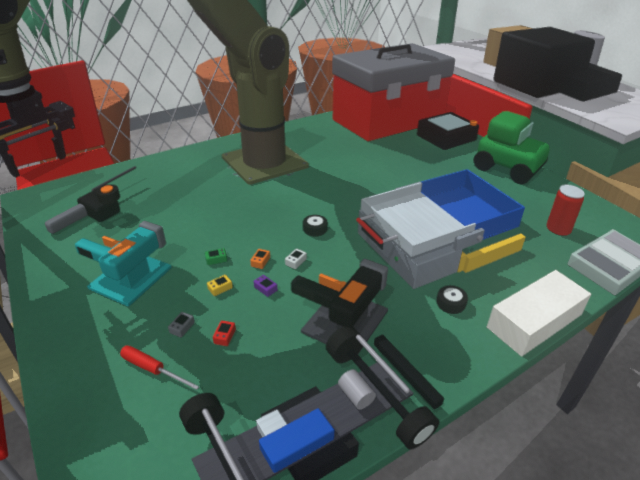

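Seen in the top view: all six tags: white (349,288), orange (380,307), yellow (430,292), green (417,333), red (447,235) and grey (475,263). Look-alikes are the purple block (393,268), which is not a tag, and the turquoise reader (503,350); the black reader at (350,195) is the one meant. The crate is at (145,260), the tray at (232,242) and the red handle at (291,244).

```bash
cat > h.py <<'E'
from plant import r
import numpy as np, cv2
from scipy.spatial.transform import Rotation as Ro
def p2w(n,u,v,z,i=None):
    i=i or r.camera_info(n)
    K=np.array([[i['fx'],0,i['cx']],[0,i['fy'],i['cy']],[0,0,1]])
    d=cv2.undistortPoints(np.array([[[u,v]]],float),K,np.array([i['k1'],0,0,0,0]))[0,0]
    R=i['R'];c=-R.T@i['t'];w=R.T@np.array([d[0],d[1],1]);return c+w*(z-c[2])/w[2]
def w2p(n,X,i=None):
    i=i or r.camera_info(n);x=i['R']@np.array(X)+i['t'];a=x[:2]/x[2];a=a*(1+i['k1']*(a@a))
    return np.array([i['fx']*a[0]+i['cx'],i['fy']*a[1]+i['cy']])
def rel(p,yaw=None,Rt=None):
    "shift (mm) & turn (deg) in tool axes to reach p, tool down with tool-y at world yaw (deg)"
    s=r.get_state();R=Ro.from_quat(s['eef_rot'])
    d=R.inv().apply(np.array(p)-s['tool_pos'])*1000
    out=[d.round(1)]
    if yaw is not None:
        best=None
        for k in(0,180):
            y=np.radians(yaw+k);Y=[np.cos(y),np.sin(y),0];Z=[0,0,-1];X=np.cross(Y,Z)
            T=Ro.from_matrix(np.array([X,Y,Z]).T)
            rv=np.degrees((R.inv()*T).as_rotvec())
            if best is None or np.linalg.norm(rv)<np.linalg.norm(best):best=rv
        out.append(best.round(1))
    return out
def crop(img,x0,y0,x1,y1,k,name):
    c=cv2.resize(img[y0:y1,x0:x1,::-1],None,fx=k,fy=k,interpolation=cv2.INTER_CUBIC)
    for x in range(-(-x0//20)*20,x1,20):cv2.putText(c,str(x),((x-x0)*k,10),0,.35,(255,255,255));cv2.line(c,((x-x0)*k,12),((x-x0)*k,18),(255,255,255))
    for y in range(-(-y0//20)*20,y1,20):cv2.putText(c,str(y),(0,(y-y0)*k+4),0,.35,(255,255,255));cv2.line(c,(24,(y-y0)*k),(30,(y-y0)*k),(255,255,255))
    cv2.imwrite(f"pics/{name}.png",c)
E
python3 - <<'E'
from h import *
im=cv2.imread("pics/top0.png")[:,:,::-1]
crop(im,85,160,310,320,3,"c1"); crop(im,305,155,565,355,3,"c2")
# tags: black patch + coloured body via saturation? report contour of non-green blob
hsv=cv2.cvtColor(im[:,:,::-1].copy(),cv2.COLOR_BGR2HSV)
notg=((hsv[...,0]<60)|(hsv[...,0]>90)|(hsv[...,1]<70)|(hsv[...,2]>190)).astype(np.uint8)
notg[:]=cv2.morphologyEx(notg,cv2.MORPH_OPEN,np.ones((3,3)))
for n,u,v in[("white",349,288),("orange",380,307),("yellow",430,292),("green",417,333),("red",447,235),("grey",475,263),("purple",393,268)]:
    w=notg[v-18:v+18,u-18:u+18].copy();k,l,st,ce=cv2.connectedComponentsWithStats(w)
    j=l[18,18] or np.argmax(st[1:,4])+1
    c=(np.argwhere(l==j)[:,::-1]+[u-18,v-18]).astype(np.float32)
    P=np.array([p2w("top",*q,.015)[:2]*1000 for q in c],np.float32);b=cv2.minAreaRect(P)
    print(n,st[j,4],c.mean(0).round(1),np.round(b[0],1),np.round(b[1],1),round(b[2],1))
E
```

```text
white 293 [349.8 288.3] [ 472.2 -159.2] [31.2 47.6] 26.6
orange 313 [380.  306.9] [ 430.5 -227.1] [33.1 48.8] 39.5
yellow 310 [429.2 291.6] [ 464.9 -339.2] [31.9 50.4] 5.6
green 89 [417.7 333.3] [ 371.  -310.7] [29.3 18.5] 71.5
red 297 [447.4 235.1] [ 594.  -383.5] [32.8 50.2] 46.8
grey 285 [474.9 262.6] [ 530.8 -446.6] [31.7 49.1] 33.3
purple 291 [393.3 268.8] [ 516.5 -257.7] [46.7 32.2] 14.0
```

View pics/c1.png

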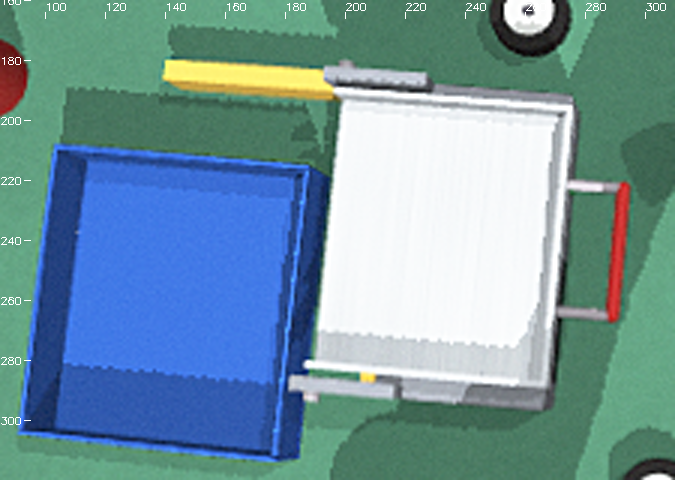

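View pics/c2.png

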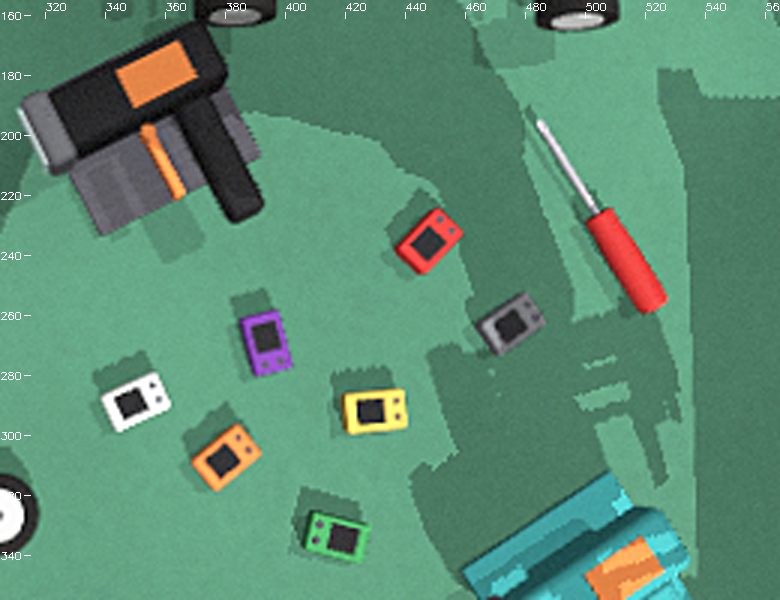

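The crops show the crate rim corners at about (104,209), (188,215), (92,304) and (177,312). The handle runs (293,221) to (290,267). The trigger runs from its hinge (354,198) to its tip (365,220), and the grip is just to its right. The tag choice matches the descriptions.

```bash
python3 - <<'E'
from h import *
def c1(x,y,z):return p2w("top",85+x/3,160+y/3,z)[:2]*1000
def c2(x,y,z):return p2w("top",305+x/3,155+y/3,z)[:2]*1000
h=[c1(623,185,.1),c1(613,319,.1)];d=h[0]-h[1];print("handle",h,np.linalg.norm(d),np.degrees(np.arctan2(d[1],d[0])))
print("tray rear wall outer top", c1(573,97,.11),c1(550,387,.11), "front", c1(335,90,.11),c1(305,364,.11))
cr=[c1(57,147,.06),c1(309,166,.06),c1(273,458,.06),c1(22,432,.06)];cr=np.array(cr);print("crate",cr.round(1),np.linalg.norm(np.diff(cr,axis=0),axis=1),cr.mean(0))
print("stop2 end inner top",c1(163,80,.04),c1(333,95,.04),"outer",c1(167,60,.04))
print("trig hinge,tip",c2(147,128,.086),c2(180,197,.086))
print("grip L",c2(190,130,.09),c2(230,218,.09),"R",c2(227,110,.09),c2(262,203,.09))
print("green corners",[c2(*q,.02).round() for q in[(313,510),(370,523),(361,563),(305,549)]])
print("wheels",p2w("top",261,164,.026),p2w("top",304,327,.026))
E
```

```text
handle [array([611.17299353, -33.76202601]), array([516.97099936, -27.60974473])] 94.40268148019273 -3.7366497174060043
tray rear wall outer top [671.96871441   1.33105956] [469.46531232  14.71618114] front [677.44108896 170.45120874] [484.06200251 186.00527846]
crate [[646.2 397.2]
 [631.1 201.6]
 [416.4 222.5]
 [432.3 415.1]] [196.21539551 215.70188591 193.30338436] [531.51042474 309.08121434]
stop2 end inner top [701.34610772 324.28877983] [688.72637888 190.67104741] outer [716.99228345 321.91535126]
trig hinge,tip [ 665.68594852 -164.21744398] [ 615.84346239 -187.49629705]
grip L [ 663.57316527 -194.63074197] [ 600.35288657 -222.52576375] R [ 678.24563261 -221.2723805 ] [ 611.18820079 -245.43879603]
green corners [array([ 390., -292.]), array([ 380., -335.]), array([ 351., -328.]), array([ 361., -286.])]
wheels [0.75621276 0.04504662 0.026     ] [ 0.38583417 -0.05644417  0.026     ]
```

```bash
python3 - <<'E'
from h import *
print(rel([.5,-.4,.25],-4.2),rel([.58,0,.25],-4.2),rel([.545,.46,.2],-4.2))
E
```

```text
[array([ 369.1, -101.2,  -11.9]), array([ -0.1,  -0.1, -69.6])] [array([ 557.2, -463.1,  -11.3]), array([ -0.1,  -0.1, -69.6])] [array([ 651.5, -914.6,   39.4]), array([ -0.1,  -0.1, -69.6])]
```

Request:
move_arm:
  targets:
    - [[1, 60, -15, -12, 0, 0, -10], [1, 120, -30, -12, 0, 0, -20], [1, 180, -50, -12, 0, 0, -30], [1, 240, -65, -12, 0, 0, -40], [1, 300, -80, -12, 0, 0, -50], [1, 369, -101, -12, 0, 0, -60], [1, 400, -155, -12, 0, 0, -69.6], [1, 430, -210, -12, 0, 0, -69.6], [1, 460, -265, -12, 0, 0, -69.6], [1, 490, -320, -12, 0, 0, -69.6]]

```text
clock: 1.35
tool_pos: [0.5539, -0.1622, 0.2504]
eef_rot: [0.733, 0.68, -0.0, -0.0]
contact_force: [0.7, -0.0, 1.0]
opening: 0.997
finger_force: 0.0
```

```bash
python3 - <<'E'
from h import *
print(r.get_state()['q'].round(2),rel([.58,0,.25],-4.2),rel([.55,.46,.2],-4.2))
E
```

```text
[ 0.49  0.64 -0.49  1.69  0.37  0.9  -0.22] [array([163.7,  14. ,   0.4]), array([-0. ,  0. , -0.1])] [array([620.2, -50.2,  50.4]), array([-0. ,  0. , -0.1])]
```

Request:
move_arm:
  targets:
    - [[1, 62, 0, 0, 0, 0, 0], [1, 124, 0, 0, 0, 0, 0], [1, 186, 0, 0, 0, 0, 0], [1, 248, 0, 0, 0, 0, 0], [1, 310, -5, 0, 0, 0, 0], [1, 372, -15, 0, 0, 0, 0], [1, 434, -25, 0, 0, 0, 0], [1, 496, -35, 0, 0, 0, 0], [1, 558, -45, 0, 0, 0, 0], [1, 620, -55, 50, 0, 0, 0]]

```text
clock: 2.6
tool_pos: [0.5466, 0.4484, 0.2145]
eef_rot: [0.732, 0.681, 0.004, -0.001]
contact_force: [1.0, 0.1, -0.7]
opening: 1.006
finger_force: 0.0
```

Request:
move_arm:
  targets:
    - [[1, 0, 0, 0, 0, 0, 0], [1, 0, 0, 60, 0, 0, 0], [1, 0, 0, 120, 0, 0, 0], [1, 0, 0, 145, 0, 0, 0], [1, 0, 0, 170, 0, 0, 0], [1, 0, 0, 170, 0, 0, 0]]

```text
clock: 3.35
tool_pos: [0.5461, 0.4408, 0.0405]
eef_rot: [0.733, 0.68, -0.002, 0.001]
contact_force: [-0.2, -0.4, 0.8]
opening: 0.996
finger_force: 0.0
```

```bash
python3 - <<'E'
from h import *
s=r.get_state();print(s['q'].round(2),s['tool_pos'],s['contact_force'],rel([.5915,.370,.03],-4.2))
im=r.snapshot("top");crop(im,60,150,310,340,3,"p1")
E
```

```text
[-0.58  1.05 -0.35  1.41  0.45  0.76 -1.17] [0.54607023 0.44076316 0.04046241] [-0.15616406 -0.40368544  0.84697779] [array([-67.1,  50.7,  10.7]), array([-0.1,  0.3, -0.1])]
```

View pics/p1.png

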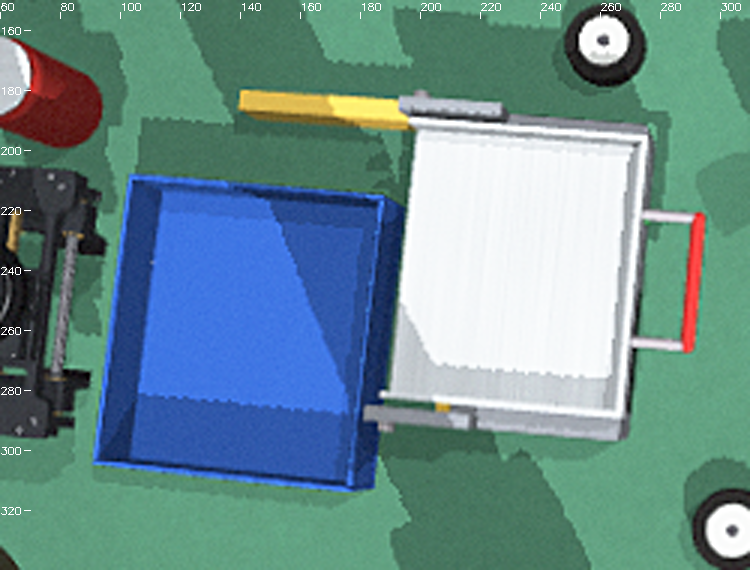

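The gripper is down on the crate's +y side, clear of it. Next I push toward stop 1.

Request:
move_arm:
  targets:
    - [[1, -10, 0, 5, 0, 0, 0], [1, -20, 0, 5, 0, 0, 0], [1, -28, 0, 5, 0, 0, 0], [1, -36, 0, 5, 0, 0, 0], [1, -44, 0, 5, 0, 0, 0], [1, -50, 0, 5, 0, 0, 0], [1, -56, 0, 5, 0, 0, 0], [1, -62, 0, 5, 0, 0, 0], [1, -66, 0, 5, 0, 0, 0], [1, -70, 0, 5, 0, 0, 0]]

```text
clock: 4.65
tool_pos: [0.5411, 0.3738, 0.0373]
eef_rot: [0.733, 0.68, 0.0, -0.0]
contact_force: [0.4, 3.9, 2.5]
opening: 0.999
finger_force: 1.9
```

Request:
move_arm:
  targets:
    - [[1, -3, 0, 0, 0, 0, 0], [1, -6, 0, 0, 0, 0, 0], [1, -8, 0, 0, 0, 0, 0], [1, -8, 0, 0, 0, 0, 0]]

```text
clock: 5.15
tool_pos: [0.541, 0.3709, 0.0378]
eef_rot: [0.733, 0.68, 0.004, -0.003]
contact_force: [2.0, 11.3, -1.1]
opening: 1.002
finger_force: 5.6
```

Request:
move_arm:
  targets:
    - [[1, -3, 0, 0, 0, 0, 0], [1, -6, 0, 0, 0, 0, 0], [1, -6, 0, 0, 0, 0, 0]]

```text
clock: 5.52
tool_pos: [0.541, 0.3708, 0.0393]
eef_rot: [0.732, 0.681, 0.009, -0.005]
contact_force: [2.8, 18.2, -1.1]
opening: 1.003
finger_force: 9.4
```

```bash
python3 - <<'E'
from h import *
s=r.get_state();print(s['q'].round(2),s['tool_pos'],s['contact_force'],rel([.5915,.361,.03],-4.2))
im=r.snapshot("top");cv2.imwrite("pics/t2.png",im[:,:,::-1]);crop(im,60,150,310,340,3,"p2")
E
```

```text
[-0.49  1.   -0.34  1.6   0.49  0.61 -1.15] [0.54104647 0.37083846 0.03925735] [ 2.84698477 18.24172662 -1.11824664] [array([-6.3, 51. ,  9.3]), array([ 0.2, -1.1,  0. ])]
```

View pics/p2.png

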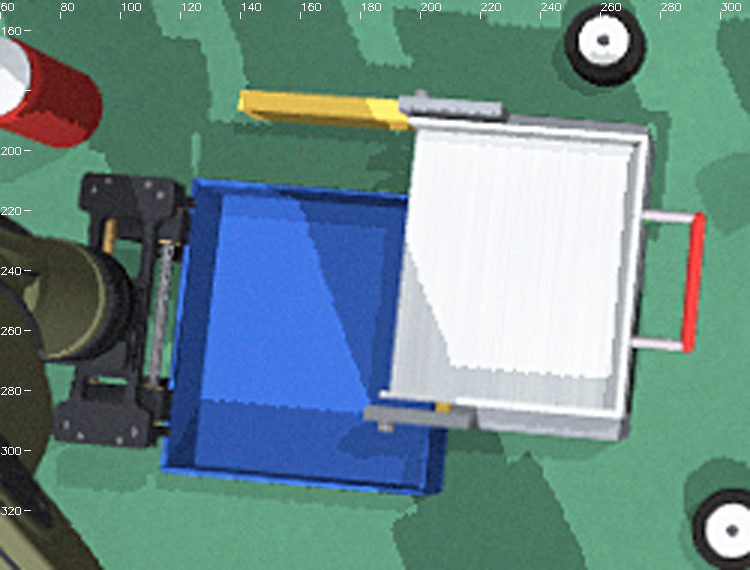

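The crate is flush along stop 1: the force grew to 18 N with no more motion. Now I go round to the −x side with the gripper turned 90°.

Request:
move_arm:
  targets:
    - [[1, 25, 0, 0, 0, 0, 0], [1, 30, 0, -60, 0, 0, 0], [1, 30, 0, -120, 0, 0, 10], [1, 30, -20, -160, 0, 0, 20], [1, 0, -60, -160, 0, 0, 30], [1, -30, -100, -160, 0, 0, 40], [1, -70, -140, -160, 0, 0, 50], [1, -104, -149, -160, 0, 0, 60], [1, -104, -149, -160, 0, 0, 70], [1, -104, -149, -160, 0, 0, 80]]

```text
clock: 6.82
tool_pos: [0.3828, 0.2641, 0.1967]
eef_rot: [0.999, 0.046, -0.001, 0.002]
contact_force: [0.1, 0.4, 0.1]
opening: 1.003
finger_force: 0.0
```

Request:
move_arm:
  targets:
    - [[1, 0, 0, 0, 0, 0, 10], [1, 0, 0, 0, 0, 0, 10]]

```text
clock: 7.08
tool_pos: [0.383, 0.2651, 0.1966]
eef_rot: [0.999, -0.037, -0.001, 0.002]
contact_force: [-0.0, 0.6, 0.6]
opening: 0.999
finger_force: 0.0
```

```bash
python3 - <<'E'
from h import *
s=r.get_state();print(s['q'].round(2),s['tool_pos'],s['contact_force'],rel([.384,.267,.04],-94.2),rel([.466,.261,.04],-94.2))
E
```

```text
[-0.73  0.56  0.03  2.08 -0.03  0.51 -2.32] [0.38304316 0.26512689 0.19664632] [-0.04522911  0.62729452  0.56618426] [array([  1.1,  -2.6, 156.6]), array([ 0.2,  0.1, -0. ])] [array([ 83.3,  -2.7, 156.5]), array([ 0.2,  0.1, -0. ])]
```

Request:
move_arm:
  targets:
    - [[1, 0, 0, 60, 0, 0, 0], [1, 0, 0, 110, 0, 0, 0], [1, 0, 0, 150, 0, 0, 0], [1, 0, 0, 160, 0, 0, 0], [1, 10, 0, 160, 0, 0, 0], [1, 20, 0, 160, 0, 0, 0], [1, 28, 0, 160, 0, 0, 0], [1, 36, 0, 160, 0, 0, 0], [1, 44, 0, 160, 0, 0, 0], [1, 52, 0, 160, 0, 0, 0]]

```text
clock: 8.32
tool_pos: [0.4357, 0.2633, 0.0373]
eef_rot: [0.999, -0.037, -0.0, 0.0]
contact_force: [-4.0, 0.7, 3.8]
opening: 1.0
finger_force: 1.9
```

Request:
move_arm:
  targets:
    - [[1, 6, 0, 0, 0, 0, 0], [1, 12, 0, 0, 0, 0, 0], [1, 17, 0, 0, 0, 0, 0], [1, 21, 0, 0, 0, 0, 0], [1, 24, 0, 0, 0, 0, 0], [1, 26, 0, 0, 0, 0, 0]]

```text
clock: 9.07
tool_pos: [0.4538, 0.2614, 0.0365]
eef_rot: [0.999, -0.038, -0.007, 0.002]
contact_force: [-21.4, 5.0, 8.9]
opening: 1.003
finger_force: 0.0
```

```bash
python3 - <<'E'
from h import *
im=r.snapshot("top");crop(im,90,160,290,330,4,"p3")
E
```

```text
(no output)
```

View pics/p3.png

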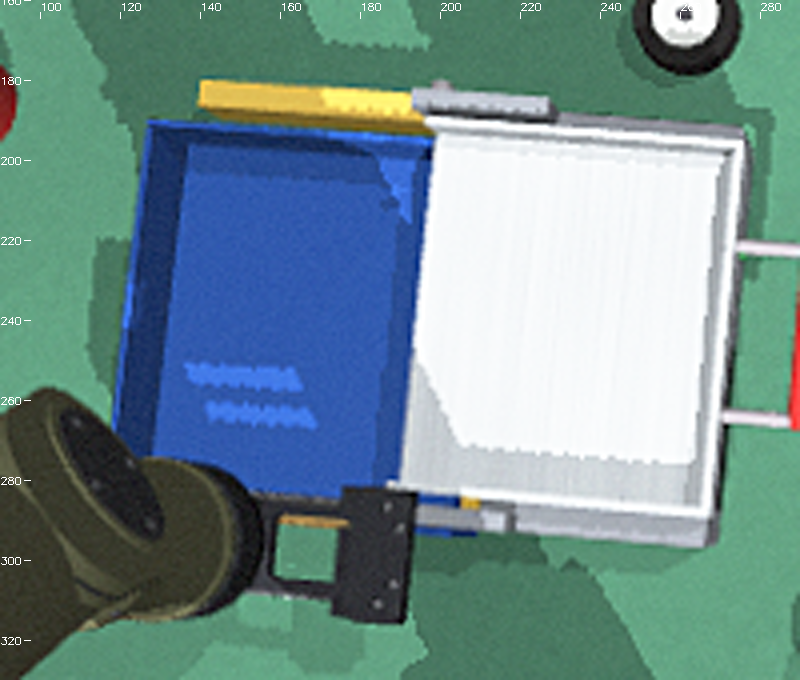

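The gripper body sits just over the hinge arm at (207,287), so I back off, shift away and push again.

Request:
move_arm:
  targets:
    - [[1, -20, 0, 0, 0, 0, 0], [1, -28, 0, 0, 0, 0, 0], [1, -28, -25, 0, 0, 0, 0], [1, -28, -45, 0, 0, 0, 0], [1, -18, -45, 0, 0, 0, 0], [1, -10, -45, 0, 0, 0, 0], [1, -4, -45, 0, 0, 0, 0], [1, 0, -45, 0, 0, 0, 0], [1, 3, -45, 0, 0, 0, 0], [1, 3, -45, 0, 0, 0, 0]]

```text
clock: 10.38
tool_pos: [0.4681, 0.3054, 0.0371]
eef_rot: [0.999, -0.037, 0.0, 0.0]
contact_force: [-1.5, -1.4, 0.8]
opening: 0.999
finger_force: 1.0
```

Request:
move_arm:
  targets:
    - [[1, 3, 0, 0, 0, 0, 0], [1, 6, 0, 0, 0, 0, 0], [1, 6, 0, 0, 0, 0, 0]]

```text
clock: 10.75
tool_pos: [0.4705, 0.3057, 0.0371]
eef_rot: [0.999, -0.037, -0.003, 0.001]
contact_force: [-8.6, 0.7, 6.6]
opening: 1.003
finger_force: 4.6
```

Request:
move_arm:
  targets:
    - [[1, 3, 0, 0, 0, 0, 0], [1, 6, 0, 0, 0, 0, 0], [1, 8, 0, 0, 0, 0, 0], [1, 8, 0, 0, 0, 0, 0]]

```text
clock: 11.25
tool_pos: [0.4704, 0.3056, 0.0369]
eef_rot: [0.999, -0.037, -0.01, 0.002]
contact_force: [-23.2, 2.7, 18.3]
opening: 1.001
finger_force: 11.8
```

```bash
python3 - <<'E'
from h import *
c=np.array([573.1,93]);x=np.array([.9973,-.0732]);y=np.array([.0732,.9973])
s=r.get_state();d=s['tool_pos'][:2]*1000-c;print(d@x,d@y,s['contact_force'],s['finger_force'])
E
```

```text
-117.94319608792355 204.51161249146253 [-23.19068072   2.73944879  18.30978627] 11.762009239755571
```

Request:
move_arm:
  targets:
    - [[1, -30, 0, 0, 0, 0, 0], [1, -40, -20, -60, 0, 0, 0], [1, -40, -60, -120, 0, 0, -10], [1, -20, -110, -130, 0, 0, -20], [1, 30, -110, -130, 0, 0, -30], [1, 70, -110, -130, 0, 0, -40], [1, 104, -110, -130, 0, 0, -50], [1, 104, -110, -130, 0, 0, -60], [1, 104, -110, -130, 0, 0, -70], [1, 104, -110, -130, 0, 0, -80]]

```text
clock: 12.5
tool_pos: [0.5954, 0.407, 0.1673]
eef_rot: [0.788, 0.616, 0.001, 0.0]
contact_force: [-0.7, -0.1, -0.6]
opening: 1.0
finger_force: 0.0
```

Request:
move_arm:
  targets:
    - [[1, 0, 0, 0, 0, 0, -10], [1, 0, 0, 60, 0, 0, -10], [1, 0, 0, 110, 0, 0, -10], [1, 0, 0, 130, 0, 0, -10], [1, 0, 0, 130, 0, 0, -10]]

```text
clock: 13.12
tool_pos: [0.5939, 0.4068, 0.0364]
eef_rot: [0.733, 0.68, -0.0, 0.0]
contact_force: [-0.2, 0.5, -0.4]
opening: 1.001
finger_force: 0.0
```

```bash
python3 - <<'E'
from h import *
c=np.array([573.1,93]);x=np.array([.9973,-.0732]);y=np.array([.0732,.9973])
s=r.get_state();d=s['tool_pos'][:2]*1000-c;print(d@x,d@y,s['contact_force'],s['finger_force'],rel(s['tool_pos'],-4.2))
im=r.snapshot("top");crop(im,90,160,290,330,4,"p4")
E
```

```text
-2.1780263076909314 314.47386237698333 [-0.16258358  0.54752261 -0.39453748] 0.0 [array([0., 0., 0.]), array([-0. ,  0. , -0.1])]
```

View pics/p4.png

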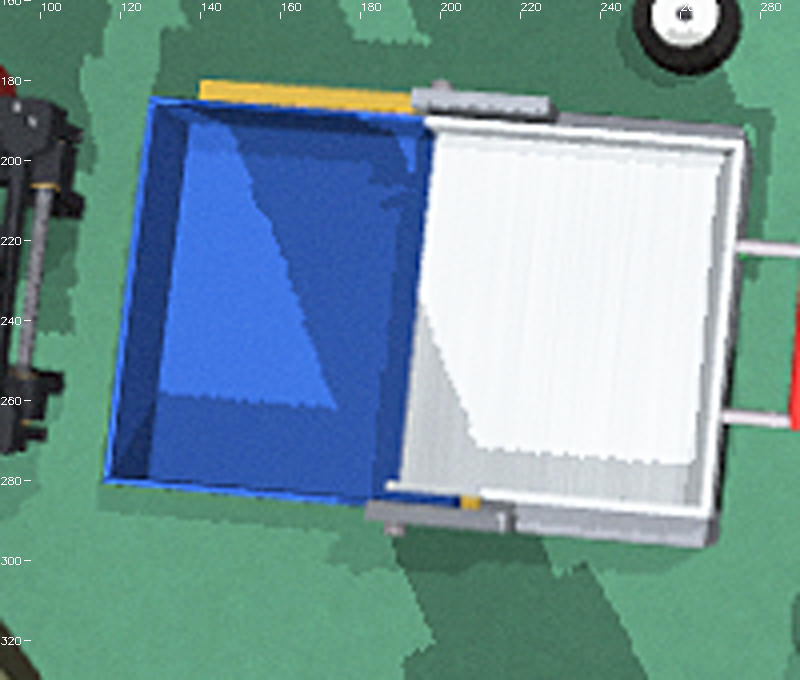

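The crate is alongside stop 2. A final push toward stop 1 follows.

Request:
move_arm:
  targets:
    - [[1, -12, 0, 0, 0, 0, 0], [1, -22, 0, 0, 0, 0, 0], [1, -30, 0, 0, 0, 0, 0], [1, -36, 0, 0, 0, 0, 0], [1, -40, 0, 0, 0, 0, 0], [1, -43, 0, 0, 0, 0, 0], [1, -46, 0, 0, 0, 0, 0], [1, -49, 0, 0, 0, 0, 0], [1, -52, 0, 0, 0, 0, 0], [1, -52, 0, 0, 0, 0, 0]]

```text
clock: 14.42
tool_pos: [0.5913, 0.3669, 0.0401]
eef_rot: [0.733, 0.681, 0.009, -0.005]
contact_force: [2.7, 16.4, -0.7]
opening: 1.001
finger_force: 8.2
```

```bash
python3 - <<'E'
from h import *
c=np.array([573.1,93]);x=np.array([.9973,-.0732]);y=np.array([.0732,.9973])
s=r.get_state();d=s['tool_pos'][:2]*1000-c;print(d@x,d@y,s['contact_force'],s['moment'],s['finger_force'],rel(s['tool_pos'],-4.2))
E
```

```text
-1.9173549447164078 274.53360179885124 [ 2.68522744 16.39967008 -0.65884806] [ 3.21456382 -0.7169624  -0.88134075] 8.159441649913788 [array([0., 0., 0.]), array([ 0.3, -1.2, -0. ])]
```

Both pushes ended at the same point (274.5 mm), so the crate is home. I retreat and start on the tags.

Request:
move_arm:
  targets:
    - [[1, 25, 0, 0, 0, 0, 0], [1, 30, 0, -60, 0, 0, 0], [1, 30, 0, -120, 0, 0, 0], [1, 0, 0, -170, 0, 0, 0], [1, -60, -15, -190, 0, 0, 0], [1, -120, -30, -190, 0, 0, 0], [1, -180, -45, -190, 0, 0, 0], [1, -240, -60, -190, 0, 0, 0], [1, -300, -75, -190, 0, 0, 0], [1, -360, -80, -190, 0, 0, 0]]

```text
clock: 15.68
tool_pos: [0.482, 0.0, 0.2274]
eef_rot: [0.732, 0.681, -0.001, 0.0]
contact_force: [1.6, -0.1, 0.2]
opening: 1.002
finger_force: 0.0
```

```bash
cat >> h.py <<'E'
def rely(p,yaw):
    s=r.get_state();R=Ro.from_quat(s['eef_rot']);y=np.radians(yaw);Y=[np.cos(y),np.sin(y),0];Z=[0,0,-1]
    T=Ro.from_matrix(np.array([np.cross(Y,Z),Y,Z]).T)
    return (R.inv().apply(np.array(p)-s['tool_pos'])*1000).round(0),np.degrees((R.inv()*T).as_rotvec()).round(1)
def tags(name="tmp",z=.02,box=(335,215,500,350)):
    im=r.snapshot("top");cv2.imwrite(f"pics/{name}.png",im[:,:,::-1])
    hsv=cv2.cvtColor(im,cv2.COLOR_RGB2HSV).astype(int);H,S,V=hsv[...,0],hsv[...,1],hsv[...,2]
    m=((H<60)|(H>90)|(S<70)|(V>190)|(S>150)).astype(np.uint8)
    m=cv2.morphologyEx(m,cv2.MORPH_OPEN,np.ones((3,3)));x0,y0,x1,y1=box
    q=np.zeros_like(m);q[y0:y1,x0:x1]=m[y0:y1,x0:x1];m=cv2.morphologyEx(q,cv2.MORPH_CLOSE,np.ones((3,3)))
    k,l,st,ce=cv2.connectedComponentsWithStats(m);out=[]
    for j in range(1,k):
        if not 120<st[j,4]<600:continue
        c=np.argwhere(l==j)[:,::-1].astype(float);P=np.array([p2w("top",*a,z)[:2]*1000 for a in c],np.float32)
        b=cv2.minAreaRect(P);ang=b[2] if b[1][0]<b[1][1] else b[2]-90
        w=(l==j)&(V>70);out.append((ce[j].round(),np.round(b[0],1),np.round(b[1],0),round(ang,1),np.median(im[w],axis=0).astype(int)))
    return out
def slot(x,y):return [.5733+(.9973*x+.0732*y)/1e3,.096+(-.0732*x+.9973*y)/1e3]
E
python3 - <<'E'
from h import *
for t in tags("t5"):print(*t)
s=r.get_state();print(s['tool_pos'],s['q'].round(2))
print(rely([.472,-.159,.1],26.6),rely([.472,-.159,.004],26.6))
im=cv2.imread("pics/t5.png");h=cv2.cvtColor(im,cv2.COLOR_BGR2HSV);print(h[336,409],h[329,424],h[340,423],h[350,440],h[329,403])
E
```

```text
[359. 221.] [ 619.3 -189.2] [ 39. 128.] 0.2 [ 99  98 104]
[447. 235.] [ 592.6 -382.6] [32. 50.] 44.7 [239  77  72]
[475. 263.] [ 530.5 -445. ] [32. 49.] 33.3 [148 152 158]
[393. 269.] [ 516.3 -257. ] [46. 32.] -76.0 [148  85 194]
[350. 288.] [ 472.2 -158.9] [31. 47.] 26.6 [253 252 252]
[429. 292.] [ 464.9 -338. ] [32. 50.] 5.1 [255 231 114]
[380. 307.] [ 430.6 -226.5] [33. 49.] 39.5 [255 161  95]
[494. 339.] [ 359.6 -482.6] [30. 50.] 89.2 [ 55 138 139]
[477. 343.] [ 354.5 -438.5] [53. 38.] -0.6 [ 65 165 164]
[ 0.47963109 -0.01109353  0.22645124] [ 0.23  0.55 -0.48  1.99  0.4   0.7  -0.59]
(array([-147.,    6.,  128.]), array([ -0.4,   0.5, -31.5])) (array([-146.,    6.,  224.]), array([ -0.4,   0.5, -31.5]))
[ 68 117 186] [ 66 145 127] [ 68 137 201] [ 75 103 171] [ 75  93 101]
```

Request:
move_arm:
  targets:
    - [[0.6, -40, 2, 40, 0, 0, -8], [0.6, -90, 4, 80, 0, 0, -16], [0.6, -146, 6, 120, 0, 0, -24], [0.6, -146, 6, 130, 0, 0, -31.5], [0.6, -146, 6, 130, 0, 0, -31.5], [0.6, -146, 6, 130, 0, 0, -31.5]]

```text
clock: 16.48
tool_pos: [0.4793, -0.1428, 0.0979]
eef_rot: [0.521, 0.854, 0.001, 0.0]
contact_force: [0.3, -0.1, -0.9]
opening: 0.601
finger_force: 0.0
```

```bash
sed -i 's/(H<60)/(H<72)/' h.py; python3 - <<'E'
from h import *
print(rely([.472,-.159,.004],26.6),r.get_state()['q'].round(2))
for n,x,y in[("1",60,32),("2",0,32)]:print(n,slot(x,y),rely([*slot(x,y),.092],85.8))
E
```

```text
(array([-11., -14.,  94.]), array([0.1, 0. , 0.6])) [ 0.48  0.8  -0.47  2.05  0.79  0.48 -0.11]
1 [0.6354804000000001, 0.12352160000000001] (array([165., 261.,   6.]), array([  0.1,   0.1, -58.6]))
2 [0.5756424, 0.12791360000000002] (array([197., 210.,   6.]), array([  0.1,   0.1, -58.6]))
```

Request:
move_arm:
  targets:
    - [[0.6, -11, -14, 30, 0, 0, 0], [0.6, -11, -14, 70, 0, 0, 0], [0.6, -11, -14, 90, 0, 0, 0], [0.6, -11, -14, 94, 0, 0, 0], [0.6, -11, -14, 94, 0, 0, 0], [0.1, -11, -14, 94, 0, 0, 0], [0.1, -11, -14, 94, 0, 0, 0], [0.1, -11, -14, 94, 0, 0, 0], [0.1, -11, -14, 94, 0, 0, 0], [0.1, -11, -14, 80, 0, 0, 0]]
  newtons: 25

```text
clock: 17.73
tool_pos: [0.4706, -0.16, 0.017]
eef_rot: [0.521, 0.854, -0.0, -0.001]
contact_force: [-0.2, 0.1, -0.8]
opening: 0.337
finger_force: 24.9
```

Request:
move_arm:
  targets:
    - [[0.1, 0, 0, -60, 0, 0, 0], [0.1, 0, 0, -120, 0, 0, 0], [0.1, 0, 0, -140, 0, 0, 0], [0.1, 0, 0, -140, 0, 0, 0]]

```text
clock: 18.23
tool_pos: [0.4717, -0.1607, 0.1584]
eef_rot: [0.521, 0.853, 0.0, 0.001]
contact_force: [0.7, -0.3, -1.0]
opening: 0.34
finger_force: 24.9
```

```bash
python3 - <<'E'
from h import *
s=r.get_state();print(s['opening']*88,s['finger_force'],s['tool_pos'],s['q'].round(2))
print(rely([*slot(60,32),.13],85.8))
E
```

```text
29.958175482727114 24.899499714374542 [ 0.47171377 -0.16069084  0.15844046] [ 0.61  0.71 -0.61  2.01  0.69  0.63  0.01]
(array([178., 275.,  29.]), array([  0. ,   0.2, -58.6]))
```

Request:
move_arm:
  targets:
    - [[0.1, 30, 46, 0, 0, 0, -10], [0.1, 60, 92, 0, 0, 0, -20], [0.1, 90, 138, 0, 0, 0, -30], [0.1, 120, 184, 0, 0, 0, -40], [0.1, 150, 230, 0, 0, 0, -50], [0.1, 178, 275, 0, 0, 0, -58.6], [0.1, 178, 275, 0, 0, 0, -58.6], [0.1, 178, 275, 30, 0, 0, -58.6], [0.1, 178, 275, 50, 0, 0, -58.6], [0.1, 178, 275, 60, 0, 0, -58.6]]

```text
clock: 19.48
tool_pos: [0.6329, 0.1226, 0.0949]
eef_rot: [0.037, 0.999, -0.001, -0.002]
contact_force: [-0.1, -0.1, -0.5]
opening: 0.338
finger_force: 24.9
```

Request:
move_arm:
  targets:
    - [[0.1, 0, 0, 6, 0, 0, 0], [0.1, 0, 0, 7, 0, 0, 0], [0.5, 0, 0, 7, 0, 0, 0], [0.5, 0, 0, 7, 0, 0, 0], [0.5, 0, 0, -30, 0, 0, 0], [0.5, 0, 0, -90, 0, 0, 0], [0.5, 0, 0, -100, 0, 0, 0], [0.5, 0, 0, -100, 0, 0, 0]]

```text
clock: 20.48
tool_pos: [0.6345, 0.124, 0.1981]
eef_rot: [0.036, 0.999, -0.0, 0.001]
contact_force: [0.4, -0.3, -1.0]
opening: 0.496
finger_force: 0.0
```

```bash
python3 - <<'E'
from h import *
for t in tags("t6"):print(*t)
s=r.get_state();print(s['tool_pos'],s['q'].round(2),rely([.430,-.226,.1],39.5))
E
```

```text
[359. 221.] [ 619.3 -189.2] [ 39. 128.] 0.2 [ 99  98 104]
[447. 235.] [ 593.1 -382.1] [34. 50.] 44.7 [230  77  73]
[475. 263.] [ 530.5 -445. ] [32. 49.] 33.3 [148 153 158]
[393. 269.] [ 516.3 -257. ] [46. 32.] -76.0 [148  86 193]
[429. 292.] [ 464.8 -338.2] [32. 50.] 5.5 [255 230 114]
[488. 340.] [ 365.5 -461.9] [72. 61.] -0.8 [ 56 139 140]
[417. 333.] [ 371.1 -308.5] [49. 30.] -14.1 [ 93 196 118]
[0.63378006 0.12344318 0.19662829] [ 0.17  0.9  -0.89  1.52  0.75  1.09  0.61] (array([ 178., -363.,   97.]), array([-0.1, -0. , 46.3]))
```

View pics/t6.png

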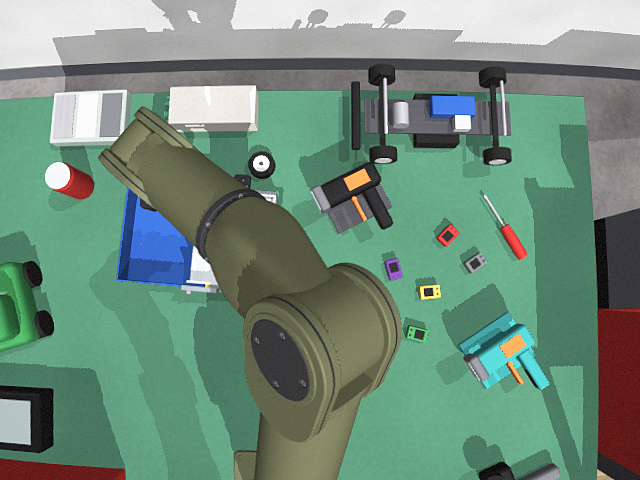

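Orange is hidden behind the elbow in this picture; the other tags have not moved. I pick orange at its last measured place.

Request:
move_arm:
  targets:
    - [[0.6, 25, -52, 0, 0, 0, 8], [0.6, 50, -104, 0, 0, 0, 16], [0.6, 75, -156, 20, 0, 0, 24], [0.6, 100, -208, 40, 0, 0, 32], [0.6, 125, -260, 60, 0, 0, 40], [0.6, 150, -312, 80, 0, 0, 46.3], [0.6, 178, -363, 97, 0, 0, 46.3], [0.6, 178, -363, 97, 0, 0, 46.3], [0.6, 178, -363, 97, 0, 0, 46.3]]

```text
clock: 21.65
tool_pos: [0.43, -0.2245, 0.0994]
eef_rot: [0.426, 0.905, 0.001, -0.001]
contact_force: [0.5, 0.1, 1.1]
opening: 0.601
finger_force: 0.0
```

```bash
python3 - <<'E'
from h import *
for t in tags("t7"):print(*t)
print(rely([.4305,-.2265,.004],39.5))
cv2.imwrite("pics/w7.png",r.snapshot("wrist")[:,:,::-1])
E
```

```text
[359. 221.] [ 619.3 -190.4] [ 39. 130.] 0.2 [74 72 76]
[447. 235.] [ 593.1 -382. ] [34. 50.] 44.7 [228  77  72]
[475. 263.] [ 530.4 -445. ] [32. 49.] 32.8 [146 151 156]
(array([-2., -2., 96.]), array([ 0.1, -0.1,  0.1]))
```

View pics/w7.png

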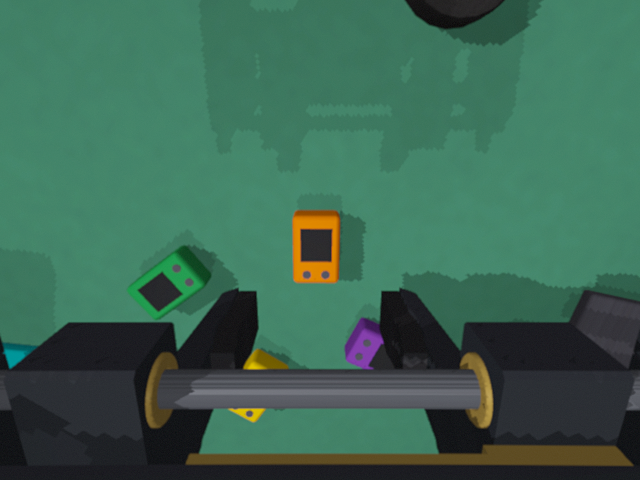

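Orange sits straight under the open fingers at (316,247), with nothing in the fingers' way.

Request:
move_arm:
  targets:
    - [[0.6, -2, -2, 40, 0, 0, 0], [0.6, -2, -2, 75, 0, 0, 0], [0.6, -2, -2, 92, 0, 0, 0], [0.6, -2, -2, 96, 0, 0, 0], [0.1, -2, -2, 96, 0, 0, 0], [0.1, -2, -2, 96, 0, 0, 0], [0.1, -2, -2, 96, 0, 0, 0], [0.1, -2, -2, 96, 0, 0, 0], [0.1, -2, -2, 60, 0, 0, 0], [0.1, -2, -2, 0, 0, 0, 0]]

```text
clock: 23.0
tool_pos: [0.4288, -0.2277, 0.1003]
eef_rot: [0.426, 0.905, -0.0, -0.002]
contact_force: [1.3, -1.6, 0.6]
opening: 0.337
finger_force: 25.0
```

Request:
move_arm:
  targets:
    - [[0.1, 0, 0, -60, 0, 0, 0], [0.1, 0, 0, -60, 0, 0, 0]]

```text
clock: 23.25
tool_pos: [0.4321, -0.2288, 0.164]
eef_rot: [0.427, 0.904, 0.0, 0.004]
contact_force: [-0.6, -0.6, -0.6]
opening: 0.336
finger_force: 25.0
```

```bash
python3 - <<'E'
from h import *
s=r.get_state();print(s['opening']*88,s['finger_force'],s['tool_pos'])
print(rely([*slot(0,32),.092],85.8))
E
```

```text
29.591720275040377 24.999698996543884 [ 0.43214022 -0.22876261  0.16398596]
(array([185., 337.,  72.]), array([  0.1,   0.5, -46.3]))
```

Request:
move_arm:
  targets:
    - [[0.1, 26, 48, 0, 0, 0, -8], [0.1, 52, 96, 0, 0, 0, -16], [0.1, 78, 144, 0, 0, 0, -24], [0.1, 104, 192, 0, 0, 0, -32], [0.1, 130, 240, 0, 0, 0, -40], [0.1, 158, 290, 0, 0, 0, -46.3], [0.1, 185, 336, 0, 0, 0, -46.3], [0.1, 185, 336, 0, 0, 0, -46.3], [0.1, 185, 336, 40, 0, 0, -46.3], [0.1, 185, 336, 60, 0, 0, -46.3]]

```text
clock: 24.5
tool_pos: [0.5697, 0.1261, 0.0974]
eef_rot: [0.037, 0.999, -0.002, -0.002]
contact_force: [0.3, 0.3, -0.8]
opening: 0.337
finger_force: 25.0
```

Request:
move_arm:
  targets:
    - [[0.1, 0, 0, 8, 0, 0, 0], [0.1, 0, 0, 11, 0, 0, 0], [0.1, 0, 0, 11, 0, 0, 0], [0.5, 0, 0, 11, 0, 0, 0], [0.5, 0, 0, 11, 0, 0, 0], [0.5, 0, 0, -30, 0, 0, 0], [0.5, 0, 0, -80, 0, 0, 0], [0.5, 0, 0, -80, 0, 0, 0], [0.5, 0, 0, -80, 0, 0, 0]]

```text
clock: 25.62
tool_pos: [0.5711, 0.1281, 0.1798]
eef_rot: [0.036, 0.999, -0.0, -0.0]
contact_force: [0.5, 0.1, -1.5]
opening: 0.501
finger_force: 0.0
```

```bash
python3 - <<'E'
from h import *
for t in tags("t8"):print(*t)
s=r.get_state();print(s['tool_pos'],s['q'].round(2),rely([.4655,-.338,.004],5.5))
E
```

```text
[359. 221.] [ 619.3 -189.2] [ 39. 128.] 0.2 [ 99  98 104]
[447. 235.] [ 593.1 -382. ] [34. 50.] 44.7 [230  77  73]
[475. 263.] [ 530.4 -445. ] [32. 49.] 32.8 [148 151 157]
[393. 269.] [ 516.3 -257. ] [46. 32.] -76.0 [148  85 195]
[429. 292.] [ 464.8 -338.2] [32. 50.] 5.5 [255 230 113]
[416. 334.] [ 371.1 -308.4] [49. 30.] -14.1 [ 92 195 118]
[486. 342.] [ 358.8 -454.9] [86. 47.] -0.8 [ 55 138 139]
[0.5707572  0.12783485 0.17915594] [ 0.18  0.85 -0.88  1.73  0.78  0.96  0.48] (array([  71., -472.,  176.]), array([-0.1, -0. , 80.3]))
```

Request:
move_arm:
  targets:
    - [[0.6, 8, -53, 0, 0, 0, 9], [0.6, 16, -106, 0, 0, 0, 18], [0.6, 24, -159, 0, 0, 0, 27], [0.6, 32, -212, 20, 0, 0, 36], [0.6, 40, -265, 40, 0, 0, 45], [0.6, 48, -318, 60, 0, 0, 54], [0.6, 56, -371, 70, 0, 0, 63], [0.6, 64, -424, 80, 0, 0, 72], [0.6, 71, -472, 80, 0, 0, 80.3], [0.6, 71, -472, 80, 0, 0, 80.3]]

```text
clock: 26.92
tool_pos: [0.4628, -0.3421, 0.0982]
eef_rot: [0.675, 0.737, -0.002, -0.001]
contact_force: [0.1, -0.2, 0.4]
opening: 0.599
finger_force: 0.0
```

Request:
move_arm:
  targets:
    - [[0.6, 0, 0, 0, 0, 0, 0], [0.6, 0, 0, 0, 0, 0, 0]]

```text
clock: 27.18
tool_pos: [0.4669, -0.3349, 0.1]
eef_rot: [0.671, 0.742, 0.001, -0.001]
contact_force: [-0.5, 0.2, -0.1]
opening: 0.601
finger_force: 0.0
```

```bash
cat >> h.py <<'E'
def wchk(p):
    "image of wrist: centroid of tag nearest expected place, on z=.02 plane"
    i=r.camera_info("wrist");im=r.snapshot("wrist");hsv=cv2.cvtColor(im,cv2.COLOR_RGB2HSV).astype(int);H,S,V=hsv[...,0],hsv[...,1],hsv[...,2]
    u,v=w2p("wrist",[*p,.02],i).round().astype(int);print("expect px",u,v)
    m=((H<72)|(H>90)|(S<70)|(V>190)|(S>150)).astype(np.uint8);m=cv2.morphologyEx(m,cv2.MORPH_CLOSE,np.ones((5,5)))
    k,l,st,ce=cv2.connectedComponentsWithStats(m);j=l[v,u] if 0<=v<480 and 0<=u<640 else 0
    if j:
        P=np.array([p2w("wrist",*a,.02,i)[:2]*1000 for a in np.argwhere(l==j)[::3,::-1]],np.float32);b=cv2.minAreaRect(P);print(b,st[j])
    return im
E
python3 - <<'E'
from h import *
print(rely([.4648,-.3382,.004],5.5),r.get_state()['q'].round(2));wchk([.4648,-.3382])
E
```

```text
(array([-3., -2., 96.]), array([ 0. , -0.1,  0.2])) [ 0.83  0.86 -0.51  1.82  0.67  0.64  0.02]
expect px 315 254
((464.8349609375, -335.9266662597656), (30.40773582458496, 49.7634162902832), 5.718729019165039) [ 291  213   49   75 3541]
```

Request:
move_arm:
  targets:
    - [[0.6, -2, -2, 40, 0, 0, 0], [0.6, -2, -2, 75, 0, 0, 0], [0.6, -2, -2, 92, 0, 0, 0], [0.6, -2, -2, 96, 0, 0, 0], [0.1, -2, -2, 96, 0, 0, 0], [0.1, -2, -2, 96, 0, 0, 0], [0.1, -2, -2, 96, 0, 0, 0], [0.1, -2, -2, 96, 0, 0, 0], [0.1, -2, -2, 60, 0, 0, 0], [0.1, -2, -2, 0, 0, 0, 0]]

```text
clock: 28.48
tool_pos: [0.4631, -0.3386, 0.0999]
eef_rot: [0.672, 0.741, -0.001, -0.002]
contact_force: [0.8, 0.4, 0.0]
opening: 0.338
finger_force: 25.0
```

Request:
move_arm:
  targets:
    - [[0.1, 0, 0, -60, 0, 0, 0], [0.1, 0, 0, -60, 0, 0, 0], [0.1, 0, 0, -60, 0, 0, 0]]

```text
clock: 28.85
tool_pos: [0.4637, -0.3394, 0.1599]
eef_rot: [0.672, 0.74, -0.0, -0.0]
contact_force: [-0.5, 0.1, -0.6]
opening: 0.336
finger_force: 25.0
```

```bash
python3 - <<'E'
from h import *
s=r.get_state();print(s['opening']*88,s['finger_force'],s['tool_pos'])
print(rely([*slot(-60,32),.092],85.8))
E
```

```text
29.575323605847473 24.99915987253189 [ 0.46374953 -0.33937263  0.15991731]
(array([464.,  97.,  68.]), array([ -0.1,  -0. , -80.3]))
```

Request:
move_arm:
  targets:
    - [[0.1, 52, 11, 0, 0, 0, -9], [0.1, 104, 22, 0, 0, 0, -18], [0.1, 156, 33, 0, 0, 0, -27], [0.1, 208, 44, 0, 0, 0, -36], [0.1, 260, 55, 0, 0, 0, -45], [0.1, 312, 66, 0, 0, 0, -54], [0.1, 364, 77, 0, 0, 0, -63], [0.1, 416, 88, 0, 0, 0, -72], [0.1, 464, 97, 0, 0, 0, -80.3], [0.1, 464, 97, 0, 0, 0, -80.3]]

```text
clock: 30.1
tool_pos: [0.515, 0.137, 0.159]
eef_rot: [0.032, 0.999, 0.002, -0.001]
contact_force: [-0.9, -0.6, 0.3]
opening: 0.338
finger_force: 25.0
```

Request:
move_arm:
  targets:
    - [[0.1, 0, 0, 0, 0, 0, 0], [0.1, 0, 0, 40, 0, 0, 0], [0.1, 0, 0, 60, 0, 0, 0], [0.1, 0, 0, 67, 0, 0, 0], [0.1, 0, 0, 67, 0, 0, 0], [0.5, 0, 0, 67, 0, 0, 0], [0.5, 0, 0, 67, 0, 0, 0], [0.5, 0, 0, 30, 0, 0, 0], [0.5, 0, 0, -20, 0, 0, 0], [0.5, 0, 0, -20, 0, 0, 0]]

```text
clock: 31.35
tool_pos: [0.5182, 0.1337, 0.184]
eef_rot: [0.036, 0.999, 0.002, 0.003]
contact_force: [-0.5, 0.1, -0.7]
opening: 0.502
finger_force: 0.0
```

```bash
python3 - <<'E'
from h import *
for t in tags("t9"):print(*t)
s=r.get_state();print(s['tool_pos'],s['q'].round(2),rely([.371,-.309,.1],-14),rely([.5932,-.382,.1],44.7))
E
```

```text
[447. 235.] [ 593.1 -382. ] [34. 50.] 44.7 [231  77  73]
[475. 263.] [ 530.5 -445. ] [32. 49.] 33.3 [149 154 159]
[393. 269.] [ 516.3 -257. ] [46. 32.] -76.0 [147  85 194]
[417. 334.] [ 371.1 -308.4] [49. 30.] -14.1 [ 92 195 118]
[485. 343.] [ 354.2 -460.5] [74. 38.] -0.7 [ 55 139 140]
[0.51720177 0.13245878 0.18198855] [ 0.18  0.79 -0.9   1.88  0.81  0.88  0.36] (array([ 114., -451.,   81.]), array([ 0.2,  0.1, 99.8])) (array([-113., -508.,   82.]), array([ 0.1,  0.2, 41.1]))
```

Request:
move_arm:
  targets:
    - [[0.6, 12, -47, 0, 0, 0, 10], [0.6, 24, -94, 0, 0, 0, 20], [0.6, 36, -141, 0, 0, 0, 30], [0.6, 48, -188, 20, 0, 0, 40], [0.6, 60, -235, 40, 0, 0, 50], [0.6, 72, -282, 60, 0, 0, 60], [0.6, 84, -329, 70, 0, 0, 70], [0.6, 96, -376, 80, 0, 0, 80], [0.6, 108, -423, 80, 0, 0, 90], [0.6, 114, -451, 80, 0, 0, 99.8]]

```text
clock: 32.65
tool_pos: [0.3673, -0.3117, 0.0991]
eef_rot: [0.79, 0.612, -0.001, -0.001]
contact_force: [-0.4, -0.5, 0.4]
opening: 0.599
finger_force: 0.0
```

Request:
move_arm:
  targets:
    - [[0.6, 0, 0, 0, 0, 0, 0], [0.6, 0, 0, 0, 0, 0, 0], [0.6, 0, 0, 0, 0, 0, 0]]

```text
clock: 33.02
tool_pos: [0.3705, -0.3078, 0.1002]
eef_rot: [0.786, 0.618, 0.0, -0.0]
contact_force: [0.4, 0.7, -0.3]
opening: 0.599
finger_force: 0.0
```

```bash
python3 - <<'E'
from h import *
print(rely([.371,-.309,.004],-14),r.get_state()['q'].round(2));wchk([.371,-.309])
E
```

```text
(array([-1.,  1., 96.]), array([-0. , -0.1,  0.3])) [ 0.83  0.77 -0.37  2.1   0.71  0.4  -0.36]
expect px 320 251
((371.2512512207031, -305.9593505859375), (48.82684326171875, 29.355518341064453), 75.25292205810547) [ 295  209   48   74 3368]
```

Request:
move_arm:
  targets:
    - [[0.6, 0, 1, 40, 0, 0, 0], [0.6, 0, 1, 75, 0, 0, 0], [0.6, 0, 1, 92, 0, 0, 0], [0.6, 0, 1, 96, 0, 0, 0], [0.1, 0, 1, 96, 0, 0, 0], [0.1, 0, 1, 96, 0, 0, 0], [0.1, 0, 1, 96, 0, 0, 0], [0.1, 0, 1, 96, 0, 0, 0], [0.1, 0, 1, 60, 0, 0, 0], [0.1, 0, 1, 0, 0, 0, 0]]

```text
clock: 34.33
tool_pos: [0.3699, -0.3092, 0.1003]
eef_rot: [0.788, 0.616, -0.001, -0.002]
contact_force: [0.8, -0.2, -0.6]
opening: 0.336
finger_force: 25.0
```

Request:
move_arm:
  targets:
    - [[0.1, 0, 0, -60, 0, 0, 0], [0.1, 0, 0, -60, 0, 0, 0], [0.1, 0, 0, -60, 0, 0, 0]]

```text
clock: 34.7
tool_pos: [0.37, -0.3101, 0.16]
eef_rot: [0.788, 0.616, -0.0, -0.0]
contact_force: [0.5, 0.3, -0.7]
opening: 0.335
finger_force: 25.0
```

```bash
python3 - <<'E'
from h import *
s=r.get_state();print(s['opening']*88,s['finger_force'],s['tool_pos'])
print(rely([*slot(-60,-38),.092],85.8))
E
```

```text
29.44000389568582 24.999678432941437 [ 0.37000606 -0.31006061  0.16003448]
(array([396.,  46.,  68.]), array([ -0.1,  -0. , -99.8]))
```

Request:
move_arm:
  targets:
    - [[0.1, 42, 5, 0, 0, 0, -10], [0.1, 84, 10, 0, 0, 0, -20], [0.1, 126, 15, 0, 0, 0, -30], [0.1, 168, 20, 0, 0, 0, -40], [0.1, 210, 25, 0, 0, 0, -50], [0.1, 252, 30, 0, 0, 0, -60], [0.1, 294, 35, 0, 0, 0, -70], [0.1, 336, 40, 0, 0, 0, -80], [0.1, 378, 45, 0, 0, 0, -90], [0.1, 396, 46, 0, 0, 0, -99.8]]

```text
clock: 35.95
tool_pos: [0.5106, 0.0664, 0.1585]
eef_rot: [0.032, 0.999, 0.001, -0.001]
contact_force: [-0.8, 0.8, -0.6]
opening: 0.337
finger_force: 25.0
```

Request:
move_arm:
  targets:
    - [[0.1, 0, 0, 0, 0, 0, 0], [0.1, 0, 0, 40, 0, 0, 0], [0.1, 0, 0, 60, 0, 0, 0], [0.1, 0, 0, 67, 0, 0, 0], [0.1, 0, 0, 67, 0, 0, 0], [0.47, 0, 0, 67, 0, 0, 0], [0.47, 0, 0, 67, 0, 0, 0], [0.47, 0, 0, 30, 0, 0, 0], [0.47, 0, 0, -20, 0, 0, 0], [0.47, 0, 0, -20, 0, 0, 0]]

```text
clock: 37.2
tool_pos: [0.5131, 0.0648, 0.1839]
eef_rot: [0.036, 0.999, 0.001, 0.004]
contact_force: [-0.1, 0.3, -0.1]
opening: 0.468
finger_force: 0.0
```

```bash
python3 - <<'E'
from h import *
for t in tags("t10"):print(*t)
s=r.get_state();print(s['tool_pos'],s['q'].round(2),rely([.5932,-.382,.1],44.7))
E
```

```text
[359. 221.] [ 619.3 -189.2] [ 39. 128.] 0.2 [100  98 105]
[447. 235.] [ 593.6 -382. ] [33. 50.] 47.0 [230  78  73]
[475. 263.] [ 530.8 -444.8] [32. 49.] 34.4 [147 151 157]
[393. 269.] [ 516.3 -257. ] [46. 32.] -76.0 [147  86 194]
[486. 343.] [ 354.2 -461.7] [72. 38.] -0.8 [ 55 140 140]
[0.51196697 0.06373427 0.18194792] [ 0.34  0.8  -0.97  1.93  0.86  0.89  0.42] (array([-113., -439.,   82.]), array([ 0.1,  0.2, 41.1]))
```

Request:
move_arm:
  targets:
    - [[0.6, -14, -55, 0, 0, 0, 6], [0.6, -28, -110, 0, 0, 0, 12], [0.6, -42, -165, 0, 0, 0, 18], [0.6, -56, -220, 0, 0, 0, 24], [0.6, -70, -275, 0, 0, 0, 30], [0.6, -84, -330, 0, 0, 0, 36], [0.6, -98, -385, 20, 0, 0, 42], [0.6, -113, -439, 60, 0, 0, 40.1], [0.6, -113, -439, 80, 0, 0, 40.1], [0.6, -113, -439, 80, 0, 0, 40.1]]

```text
clock: 38.5
tool_pos: [0.5898, -0.3811, 0.0968]
eef_rot: [0.376, 0.926, 0.0, -0.003]
contact_force: [0.2, 1.3, 0.1]
opening: 0.604
finger_force: 0.0
```

Request:
move_arm:
  targets:
    - [[0.6, 0, 0, 0, 0, 0, 0], [0.6, 0, 0, 0, 0, 0, 0]]

```text
clock: 38.75
tool_pos: [0.5931, -0.381, 0.1021]
eef_rot: [0.376, 0.927, 0.0, 0.001]
contact_force: [-0.8, -0.5, -0.5]
opening: 0.601
finger_force: 0.0
```

```bash
python3 - <<'E'
from h import *
print(rely([.5936,-.381,.004],46),r.get_state()['q'].round(2));wchk([.5936,-.381])
E
```

```text
(array([-0.,  0., 98.]), array([ 0.1,  0.1, -0.1])) [ 0.86  1.06 -0.78  1.38  0.8   1.02  0.72]
expect px 318 249
((593.1110229492188, -381.5386962890625), (30.661821365356445, 49.42350769042969), 45.83693313598633) [ 293  211   49   74 3493]
```

Request:
move_arm:
  targets:
    - [[0.6, 0, 0, 40, 0, 0, 0], [0.6, 0, 0, 75, 0, 0, 0], [0.6, 0, 0, 92, 0, 0, 0], [0.6, 0, 0, 97, 0, 0, 0], [0.1, 0, 0, 97, 0, 0, 0], [0.1, 0, 0, 97, 0, 0, 0], [0.1, 0, 0, 97, 0, 0, 0], [0.1, 0, 0, 97, 0, 0, 0], [0.1, 0, 0, 60, 0, 0, 0], [0.1, 0, 0, 0, 0, 0, 0]]

```text
clock: 40.05
tool_pos: [0.5899, -0.3822, 0.0989]
eef_rot: [0.377, 0.926, -0.0, -0.003]
contact_force: [0.8, 0.1, 0.4]
opening: 0.337
finger_force: 25.0
```

Request:
move_arm:
  targets:
    - [[0.1, 0, 0, -60, 0, 0, 0], [0.1, 0, 0, -60, 0, 0, 0], [0.1, 0, 0, -60, 0, 0, 0]]

```text
clock: 40.42
tool_pos: [0.591, -0.3827, 0.1595]
eef_rot: [0.377, 0.926, -0.0, -0.001]
contact_force: [-0.5, -0.2, -0.5]
opening: 0.334
finger_force: 25.0
```

```bash
python3 - <<'E'
from h import *
s=r.get_state();print(s['opening']*88,s['finger_force'],s['tool_pos'])
print(rely([*slot(0,-38),.092],85.8))
E
```

```text
29.355742444981914 24.99989479780197 [ 0.59103538 -0.38274281  0.15952341]
(array([322., 302.,  67.]), array([ -0.1,  -0.1, -40. ]))
```

Request:
move_arm:
  targets:
    - [[0.1, 40, 37, -15, 0, 0, -5], [0.1, 80, 74, -15, 0, 0, -10], [0.1, 120, 111, -15, 0, 0, -15], [0.1, 160, 148, -15, 0, 0, -20], [0.1, 200, 185, -15, 0, 0, -25], [0.1, 240, 225, -10, 0, 0, -30], [0.1, 280, 263, 0, 0, 0, -35], [0.1, 322, 302, 0, 0, 0, -40], [0.1, 322, 302, 0, 0, 0, -40], [0.1, 322, 302, 0, 0, 0, -40]]

```text
clock: 41.68
tool_pos: [0.5711, 0.0573, 0.1585]
eef_rot: [0.037, 0.999, -0.001, -0.002]
contact_force: [-0.3, -0.4, -0.8]
opening: 0.339
finger_force: 25.0
```

Request:
move_arm:
  targets:
    - [[0.1, 0, 0, 20, 0, 0, 0], [0.1, 0, 0, 45, 0, 0, 0], [0.1, 0, 0, 60, 0, 0, 0], [0.1, 0, 0, 67, 0, 0, 0], [0.1, 0, 0, 67, 0, 0, 0], [0.47, 0, 0, 67, 0, 0, 0], [0.47, 0, 0, 67, 0, 0, 0], [0.47, 0, 0, 30, 0, 0, 0], [0.47, 0, 0, -20, 0, 0, 0], [0.47, 0, 0, -20, 0, 0, 0]]

```text
clock: 42.92
tool_pos: [0.5742, 0.0601, 0.1844]
eef_rot: [0.037, 0.999, 0.001, 0.004]
contact_force: [-0.0, -0.2, -0.0]
opening: 0.471
finger_force: 0.0
```

```bash
python3 - <<'E'
from h import *
for t in tags("t11"):print(*t)
s=r.get_state();print(s['tool_pos'],s['q'].round(2),rely([.5306,-.445,.1],33.8))
E
```

```text
[475. 263.] [ 530.4 -445. ] [32. 49.] 32.8 [150 153 158]
[393. 269.] [ 516.3 -257. ] [46. 32.] -76.0 [148  85 196]
[0.5730119  0.05886635 0.18215722] [ 0.33  0.86 -0.95  1.76  0.84  0.98  0.54] (array([   5., -506.,   82.]), array([ 0.1,  0.2, 51.9]))
```

Request:
move_arm:
  targets:
    - [[0.6, 0, -58, 0, 0, 0, 6], [0.6, 0, -116, 0, 0, 0, 12], [0.6, 0, -174, 0, 0, 0, 18], [0.6, 0, -232, 0, 0, 0, 24], [0.6, 0, -290, 0, 0, 0, 30], [0.6, 0, -348, 0, 0, 0, 36], [0.6, 3, -406, 20, 0, 0, 44], [0.6, 5, -460, 40, 0, 0, 51.9], [0.6, 5, -506, 80, 0, 0, 51.9], [0.6, 5, -506, 80, 0, 0, 51.9]]

```text
clock: 44.22
tool_pos: [0.5236, -0.4502, 0.094]
eef_rot: [0.474, 0.881, -0.002, -0.004]
contact_force: [-0.4, 0.8, -0.8]
opening: 0.602
finger_force: 0.0
```

Request:
move_arm:
  targets:
    - [[0.6, 0, 0, 0, 0, 0, 0], [0.6, 0, 0, 0, 0, 0, 0]]

```text
clock: 44.48
tool_pos: [0.5308, -0.4439, 0.1013]
eef_rot: [0.469, 0.883, 0.001, 0.001]
contact_force: [0.4, -0.7, 0.7]
opening: 0.595
finger_force: 0.0
```

```bash
python3 - <<'E'
from h import *
print(rely([.5306,-.4445,.004],33.8),r.get_state()['q'].round(2));wchk([.5306,-.4445])
E
```

```text
(array([-0., -1., 97.]), array([0.1, 0. , 0.2])) [ 0.97  1.03 -0.73  1.43  0.76  0.97  0.64]
expect px 317 249
((529.9135131835938, -443.8550720214844), (29.358821868896484, 48.60084533691406), 33.640159606933594) [ 293  211   48   73 3339]
```

Request:
move_arm:
  targets:
    - [[0.6, 0, -1, 40, 0, 0, 0], [0.6, 0, -1, 75, 0, 0, 0], [0.6, 0, -1, 92, 0, 0, 0], [0.6, 0, -1, 97, 0, 0, 0], [0.1, 0, -1, 97, 0, 0, 0], [0.1, 0, -1, 97, 0, 0, 0], [0.1, 0, -1, 97, 0, 0, 0], [0.1, 0, -1, 97, 0, 0, 0], [0.1, 0, -1, 60, 0, 0, 0], [0.1, 0, -1, 0, 0, 0, 0]]

```text
clock: 45.78
tool_pos: [0.5267, -0.4458, 0.099]
eef_rot: [0.471, 0.882, -0.0, -0.003]
contact_force: [0.9, -0.2, 0.3]
opening: 0.34
finger_force: 25.0
```

Request:
move_arm:
  targets:
    - [[0.1, 0, 0, -60, 0, 0, 0], [0.1, 0, 0, -60, 0, 0, 0], [0.1, 0, 0, -60, 0, 0, 0]]

```text
clock: 46.15
tool_pos: [0.5277, -0.4464, 0.1595]
eef_rot: [0.471, 0.882, -0.0, -0.001]
contact_force: [-0.1, 0.2, -1.7]
opening: 0.341
finger_force: 25.0
```

```bash
python3 - <<'E'
from h import *
s=r.get_state();print(s['opening']*88,s['finger_force'],s['tool_pos'])
print(rely([*slot(60,-38),.092],85.8))
E
```

```text
29.99777347634859 24.999732077121735 [ 0.52773534 -0.44641198  0.1595029 ]
(array([358., 364.,  67.]), array([ -0.1,  -0.1, -52. ]))
```

Request:
move_arm:
  targets:
    - [[0.1, 40, 41, -15, 0, 0, -6], [0.1, 80, 82, -25, 0, 0, -12], [0.1, 120, 123, -25, 0, 0, -18], [0.1, 160, 164, -25, 0, 0, -24], [0.1, 200, 205, -25, 0, 0, -30], [0.1, 240, 246, -20, 0, 0, -36], [0.1, 280, 287, -10, 0, 0, -42], [0.1, 320, 326, 0, 0, 0, -48], [0.1, 358, 364, 0, 0, 0, -52], [0.1, 358, 364, 0, 0, 0, -52]]

```text
clock: 47.4
tool_pos: [0.6301, 0.0602, 0.1585]
eef_rot: [0.032, 0.999, 0.002, -0.002]
contact_force: [-0.3, -1.0, -0.7]
opening: 0.338
finger_force: 25.0
```

Request:
move_arm:
  targets:
    - [[0.1, 0, 0, 0, 0, 0, 0], [0.1, 0, 0, 40, 0, 0, 0], [0.1, 0, 0, 60, 0, 0, 0], [0.1, 0, 0, 67, 0, 0, 0], [0.1, 0, 0, 67, 0, 0, 0], [0.47, 0, 0, 67, 0, 0, 0], [0.47, 0, 0, 67, 0, 0, 0], [0.47, 0, 0, 30, 0, 0, 0], [0.47, 0, 0, -20, 0, 0, 0], [0.47, 0, 0, -60, 0, 0, 0]]

```text
clock: 48.65
tool_pos: [0.6319, 0.0542, 0.2229]
eef_rot: [0.036, 0.999, 0.0, 0.001]
contact_force: [-0.3, -0.2, 0.2]
opening: 0.471
finger_force: 0.0
```

```bash
python3 - <<'E'
from h import *
tags("t12");s=r.get_state();print(s['tool_pos'],s['q'].round(2))
# scanner axes from grip / trigger measured
L=np.array([[663.6,-194.6],[600.4,-222.5]]);R_=np.array([[678.2,-221.3],[611.2,-245.4]])
for a in(L,R_,np.array([[665.7,-164.2],[615.8,-187.5]])):
    d=a[0]-a[1];print(np.degrees(np.arctan2(d[1],d[0])))
print(rely([.62,-.21,.2],113),rely([.62,-.21,.2],113-180))
E
```

```text
[0.63419734 0.05582177 0.22830619] [ 0.32  0.87 -0.97  1.53  0.77  1.15  0.69]
23.81933403264847
19.783733963759264
25.02946385514997
(array([  -5., -266.,   27.]), array([  0.1,   0.6, -27.1])) (array([  -5., -266.,   27.]), array([ 8.000e-01, -1.000e-01,  1.528e+02]))
```

Request:
move_arm:
  targets:
    - [[1, -5, -55, 0, 0, 0, -7], [1, -5, -110, 0, 0, 0, -14], [1, -5, -165, 0, 0, 0, -21], [1, -5, -220, 0, 0, 0, -27], [1, -5, -266, 0, 0, 0, -27], [1, -5, -266, 0, 0, 0, -27], [1, -5, -266, 0, 0, 0, -27]]

```text
clock: 49.58
tool_pos: [0.6174, -0.211, 0.2207]
eef_rot: [-0.198, 0.98, 0.0, 0.0]
contact_force: [0.7, 0.8, 0.2]
opening: 1.002
finger_force: 0.0
```

```bash
python3 - <<'E'
from h import *
import pickle
s=r.get_state();print(s['tool_pos'],s['q'].round(2))
i=r.camera_info("wrist");w=r.snapshot("wrist");pickle.dump(i,open("w13.pkl","wb"))
t=r.snapshot("top")
c=np.hstack([cv2.resize(w,(533,400)),cv2.resize(t[165:325,95:303],(260,200)).repeat(1,0) if 0 else cv2.copyMakeBorder(cv2.resize(t[165:325,95:305],(262,200)),0,200,0,0,cv2.BORDER_CONSTANT)])
cv2.imwrite("pics/c13.png",c[:,:,::-1]);cv2.imwrite("pics/w13.png",w[:,:,::-1])
E
```

```text
[ 0.61738485 -0.21099101  0.22066909] [ 0.76  0.95 -1.1   1.47  0.87  1.25  1.53]
```

View pics/c13.png

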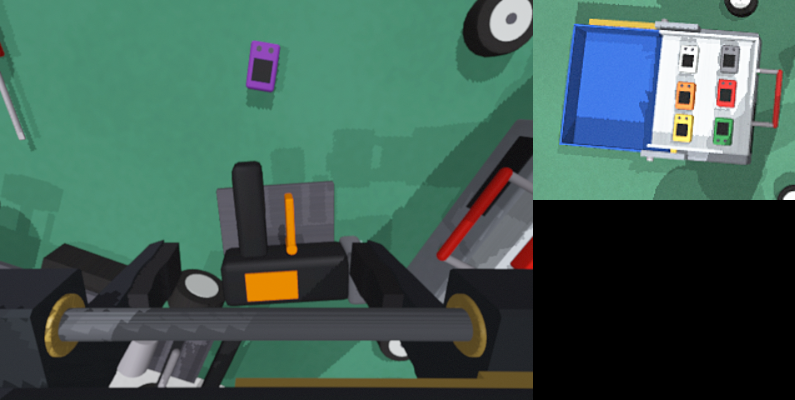

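All six tags lie flat on the tray and the crate is home. In the wrist view the grip runs from (248,163) to (253,250) and the trigger from its tip (289,195) to its hinge (292,250).

```bash
python3 - <<'E'
from h import *
import pickle
i=pickle.load(open("w13.pkl","rb"));f=lambda x,y,z:p2w("wrist",x*1.2,y*1.2,z,i)[:2]*1000
ang=lambda a,b:np.degrees(np.arctan2(*(a-b)[::-1]))
gl=[f(240,250,.09),f(233,168,.09)];gr=[f(268,247,.09),f(261,166,.09)];t=[f(297,248,.086),f(293,197,.086)];hd=[f(224,256,.098),f(347,246,.098)]
print(gl,gr,t,hd);print(ang(*gl),ang(*gr),ang(*t),"head->y",ang(hd[1],hd[0]))
yaw=np.radians(24);x=np.array([np.cos(yaw),np.sin(yaw)]);y=np.array([-x[1],x[0]])
for n,P in(("gl",gl),("gr",gr),("t",t),("hd",hd)):print(n,[(p@x).round(1) for p in P],[(p@y).round(1) for p in P])
E
```

```text
[array([ 683.73138577, -209.33858815]), array([ 610.45234429, -244.91047268])] [array([ 670.17072401, -185.42613331]), array([ 599.01183246, -222.46487226])] [array([ 661.85424953, -157.79997615]), array([ 615.35256824, -183.21672367])] [array([ 691.52824558, -221.99490784]), array([ 636.67131679, -118.79091222])]
25.893352304731845 27.49731681367522 28.659999660071385 head->y 117.99237810794065
gl [np.float64(539.5), np.float64(458.1)] [np.float64(-469.3), np.float64(-472.0)]
gr [np.float64(536.8), np.float64(456.7)] [np.float64(-442.0), np.float64(-446.9)]
t [np.float64(540.5), np.float64(487.6)] [np.float64(-413.4), np.float64(-417.7)]
hd [np.float64(541.4), np.float64(533.3)] [np.float64(-484.1), np.float64(-367.5)]
```

```bash
python3 - <<'E'
from h import *
print(rely([.641,-.205,.062],117))
E
```

```text
(array([-23.,  -5., 159.]), array([ 0. ,  0.1, -4. ]))
```

Request:
move_arm:
  targets:
    - [[1, -23, -5, 0, 0, 0, -4], [1, -23, -5, 0, 0, 0, -4], [1, -23, -5, 40, 0, 0, -4], [1, -23, -5, 80, 0, 0, -4], [1, -23, -5, 110, 0, 0, -4], [1, -23, -5, 130, 0, 0, -4], [1, -23, -5, 145, 0, 0, -4], [1, -23, -5, 155, 0, 0, -4], [1, -23, -5, 159, 0, 0, -4], [1, -23, -5, 159, 0, 0, -4]]

```text
clock: 50.92
tool_pos: [0.6407, -0.2076, 0.0616]
eef_rot: [-0.232, 0.973, -0.0, 0.0]
contact_force: [0.7, -0.3, -0.9]
opening: 1.0
finger_force: 0.0
```

Request:
move_arm:
  targets:
    - [[0.6, 0, 0, 0, 0, 0, 0], [0.6, 0, 0, 0, 0, 0, 0], [0.5, 0, 0, 0, 0, 0, 0], [0.5, 0, 0, 0, 0, 0, 0]]
  newtons: 25

```text
clock: 51.42
tool_pos: [0.6395, -0.2057, 0.0614]
eef_rot: [-0.233, 0.972, 0.001, -0.001]
contact_force: [3.0, -5.3, 0.4]
opening: 0.569
finger_force: 11.1
```

Request:
move_arm:
  targets:
    - [[0.3, 0, 0, 0, 0, 0, 0], [0.3, 0, 0, 0, 0, 0, 0], [0.3, 0, 0, 0, 0, 0, 0], [0.3, 0, 0, 0, 0, 0, 0]]
  newtons: 30

```text
clock: 51.92
tool_pos: [0.6417, -0.2097, 0.0612]
eef_rot: [-0.231, 0.973, -0.002, 0.001]
contact_force: [4.2, -2.8, -2.6]
opening: 0.466
finger_force: 28.5
```

```bash
python3 - <<'E'
from h import *
s=r.get_state();print(s['opening']*88,s['finger_force'],s['tool_pos'],s['contact_force'])
c=np.vstack([r.snapshot("scene")[230:370,270:420]]);cv2.imwrite("pics/s14.png",cv2.resize(c,None,fx=4,fy=4,interpolation=cv2.INTER_CUBIC)[:,:,::-1])
E
```

```text
40.971853238739975 28.543759575113654 [ 0.64168533 -0.2097348   0.06123558] [ 4.16986279 -2.79275395 -2.58344487]
```

The opening settled at 41 mm under 28 N, which is the expected full squeeze (56 − 15 mm). I press a moment more, release and rise.

Request:
move_arm:
  targets:
    - [[0.3, 0, 0, 0, 0, 0, 0], [0.3, 0, 0, 0, 0, 0, 0], [0.3, 0, 0, 0, 0, 0, 0], [1, 0, 0, 0, 0, 0, 0], [1, 0, 0, 0, 0, 0, 0], [1, 0, 0, 0, 0, 0, 0], [1, 0, 0, 0, 0, 0, 0], [1, 0, 0, -50, 0, 0, 0], [1, 0, 0, -110, 0, 0, 0], [1, 0, 0, -150, 0, 0, 0]]
  newtons: 40

```text
clock: 53.22
tool_pos: [0.6414, -0.2075, 0.2144]
eef_rot: [-0.232, 0.973, -0.0, 0.002]
contact_force: [0.8, -0.2, -0.3]
opening: 0.999
finger_force: 0.0
```

```bash
python3 - <<'E'
from h import *
s=r.get_state();print(s['opening']*88,s['tool_pos'],s['q'].round(2))
# handle from top view: red pixels
im=r.snapshot("top");cv2.imwrite("pics/t15.png",im[:,:,::-1]);h=cv2.cvtColor(im,cv2.COLOR_RGB2HSV).astype(int)
m=((h[...,0]<8)|(h[...,0]>172))&(h[...,1]>150)&(h[...,2]>90);m[:210]=0;m[275:]=0;m[:,:280]=0;m[:,300:]=0
c=np.argwhere(m)[:,::-1];P=np.array([p2w("top",*a,.1)[:2]*1000 for a in c],np.float32);b=cv2.minAreaRect(P);print(len(c),b)
for z in(.16,.078):print(rely([b[0][0]/1e3,b[0][1]/1e3,z],85.8))
E
```

```text
87.93526094513678 [ 0.64137887 -0.20747635  0.21443754] [ 0.73  0.98 -1.1   1.41  0.88  1.28  1.61]
184 ((565.1312255859375, -29.557144165039062), (8.7753324508667, 95.3996810913086), 85.52388000488281)
(array([ -9., 194.,  59.]), array([-0.1,  0.6, 31. ]))
(array([ -8., 194., 141.]), array([-0.1,  0.6, 31. ]))
```

Request:
move_arm:
  targets:
    - [[0.3, -2, 45, 0, 0, 0, 8], [0.3, -4, 95, 0, 0, 0, 16], [0.3, -6, 150, 0, 0, 0, 24], [0.3, -8, 194, 0, 0, 0, 31], [0.3, -8, 194, 50, 0, 0, 31], [0.3, -8, 194, 75, 0, 0, 31], [0.3, -8, 194, 75, 0, 0, 31], [0.3, -8, 194, 75, 0, 0, 31]]

```text
clock: 54.28
tool_pos: [0.5608, -0.0306, 0.1372]
eef_rot: [0.036, 0.999, 0.0, 0.001]
contact_force: [0.2, -0.7, 0.5]
opening: 0.302
finger_force: 0.0
```

```bash
python3 - <<'E'
from h import *
s=r.get_state();print(s['opening']*88,s['tool_pos'],s['q'].round(2),rely([.5651,-.0296,.082],85.6))
i=r.camera_info("wrist");print(w2p("wrist",[.5651,-.0296,.097],i));cv2.imwrite("pics/w16.png",r.snapshot("wrist")[:,:,::-1])
E
```

```text
26.56699146778453 [ 0.5607674  -0.03058698  0.13724196] [ 0.48  0.91 -0.92  1.83  0.92  0.9   0.61] (array([-4.,  1., 55.]), array([0. , 0.1, 0.2]))
[320.05768566 280.29355678]
```

View pics/w16.png

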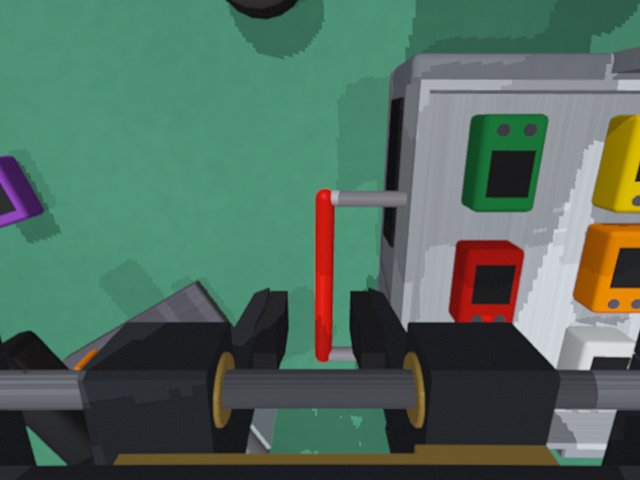

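The bar lies between the fingers, running (324,190) to (322,358), and the tags sit well on the tray. I go down and grip.

Request:
move_arm:
  targets:
    - [[0.3, -4, 1, 25, 0, 0, 0], [0.3, -4, 1, 45, 0, 0, 0], [0.3, -4, 1, 55, 0, 0, 0], [0.3, -4, 1, 55, 0, 0, 0], [0, -4, 1, 55, 0, 0, 0], [0, -4, 1, 55, 0, 0, 0], [0, -4, 1, 55, 0, 0, 0], [0, -4, 1, 55, 0, 0, 0]]
  newtons: 40

```text
clock: 55.32
tool_pos: [0.5646, -0.028, 0.0819]
eef_rot: [0.036, 0.999, 0.002, 0.001]
contact_force: [1.0, 5.1, -1.0]
opening: 0.101
finger_force: 39.8
```

```bash
python3 - <<'E'
from h import *
s=r.get_state();print(s['opening']*88,s['finger_force'],s['tool_pos'],s['contact_force'])
E
```

```text
8.923654710440431 39.842869732528925 [ 0.5645921  -0.02795223  0.08193797] [ 1.01810763  5.05875675 -1.02114338]
```

Request:
move_arm:
  targets:
    - [[0, 0, 1, -10.5, 0, 0, 0], [0, 0, 2, -21, 0, 0, 0], [0, 0, 4, -31, 0, 0, 0], [0, 0, 6.5, -41.5, 0, 0, 0], [0, 0, 9.5, -51.5, 0, 0, 0], [0, 0, 13, -61.5, 0, 0, 0], [0, 0, 17, -71, 0, 0, 0], [0, 0, 21, -81, 0, 0, 0], [0, 0, 26, -90, 0, 0, 0], [0, 0, 31.5, -99, 0, 0, 0]]

```text
clock: 56.58
tool_pos: [0.5669, 0.002, 0.1803]
eef_rot: [0.036, 0.999, 0.001, 0.001]
contact_force: [4.0, 3.9, -8.0]
opening: 0.095
finger_force: 40.0
```

Request:
move_arm:
  targets:
    - [[0, 0, 6, -9, 0, 0, 0], [0, 0, 12, -17.5, 0, 0, 0], [0, 0, 18.5, -25.5, 0, 0, 0], [0, 0, 25.5, -33.5, 0, 0, 0], [0, 0, 33, -41, 0, 0, 0], [0, 0, 41, -48, 0, 0, 0], [0, 0, 49, -54.5, 0, 0, 0], [0, 0, 57.5, -61, 0, 0, 0], [0, 0, 64, -65.5, 0, 0, 0], [0, 0, 69.5, -69, 0, 0, 0]]

```text
clock: 57.82
tool_pos: [0.5721, 0.0681, 0.2503]
eef_rot: [0.037, 0.999, -0.003, 0.001]
contact_force: [3.2, -6.3, 4.4]
opening: 0.101
finger_force: 40.0
```

Request:
move_arm:
  targets:
    - [[0, 0, 0, 0, 0, 0, 0], [0, 0, 0, 0, 0, 0, 0], [0, 0, 0, 0, 0, 0, 0], [0, 0, 0, 0, 0, 0, 0]]

```text
clock: 58.32
tool_pos: [0.5721, 0.0681, 0.2503]
eef_rot: [0.037, 0.999, -0.002, 0.001]
contact_force: [3.9, -4.5, 3.2]
opening: 0.1
finger_force: 40.0
```

```bash
python3 - <<'E'
from h import *
s=r.get_state();print(s['opening']*88,s['finger_force'],s['tool_pos'],s['contact_force'])
a=r.snapshot("scene")[130:330,330:560];b=r.snapshot("top")[150:330,85:315]
a=cv2.resize(a,(400,348));b=cv2.resize(b,(400,313));b=cv2.copyMakeBorder(b,0,35,0,0,0)
cv2.imwrite("pics/s17.png",np.hstack([a,b])[:,:,::-1])
E
```

```text
8.788883388857386 39.99923765659332 [0.57212589 0.06807298 0.25033116] [ 3.90850118 -4.50553768  3.16054854]
```

View pics/s17.png

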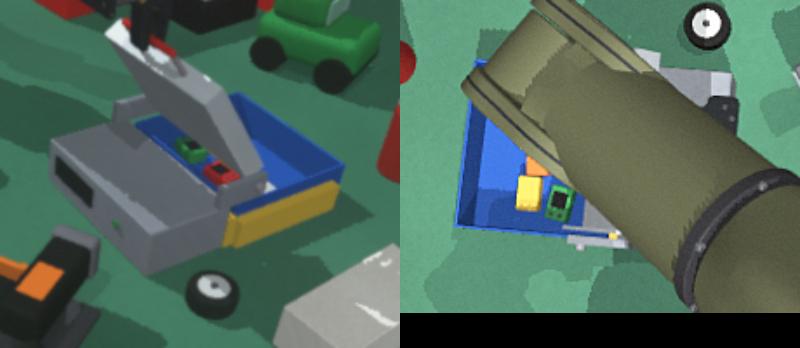

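The tray is tipped and the tags lie in the crate. I lower it along the same arc.

Request:
move_arm:
  targets:
    - [[0, 0, -6, 4, 0, 0, 0], [0, 0, -12, 8, 0, 0, 0], [0, 0, -20.5, 14.5, 0, 0, 0], [0, 0, -28.5, 21, 0, 0, 0], [0, 0, -36.5, 28, 0, 0, 0], [0, 0, -44, 35.5, 0, 0, 0], [0, 0, -51, 43.5, 0, 0, 0], [0, 0, -57.5, 51.5, 0, 0, 0], [0, 0, -63.5, 60, 0, 0, 0], [0, 0, -69.5, 69, 0, 0, 0]]

```text
clock: 59.68
tool_pos: [0.5668, 0.0015, 0.1799]
eef_rot: [0.036, 0.999, 0.001, 0.001]
contact_force: [4.8, -0.1, 0.9]
opening: 0.097
finger_force: 40.0
```

Request:
move_arm:
  targets:
    - [[0, 0, -5.5, 9, 0, 0, 0], [0, 0, -10.5, 18, 0, 0, 0], [0, 0, -14.5, 28, 0, 0, 0], [0, 0, -18.5, 37.5, 0, 0, 0], [0, 0, -22, 47.5, 0, 0, 0], [0, 0, -25, 57.5, 0, 0, 0], [0, 0, -27.5, 68, 0, 0, 0], [0, 0, -29.5, 78, 0, 0, 0], [0, 0, -30.5, 88.5, 0, 0, 0], [0, 0, -31.5, 99, 0, 0, 0]]

```text
clock: 60.92
tool_pos: [0.5644, -0.0279, 0.0836]
eef_rot: [0.036, 0.999, 0.001, 0.001]
contact_force: [-8.6, -2.5, 60.5]
opening: 0.095
finger_force: 40.0
```

Request:
move_arm:
  targets:
    - [[0, 0, 0, 0, 0, 0, 0], [0, 0, 0, 0, 0, 0, 0]]

```text
clock: 61.18
tool_pos: [0.5645, -0.0279, 0.0836]
eef_rot: [0.035, 0.999, 0.001, 0.001]
contact_force: [-0.2, 1.1, 17.0]
opening: 0.098
finger_force: 40.0
```

Level. I release, rise and clear the view.

Request:
move_arm:
  targets:
    - [[0.3, 0, 0, 0, 0, 0, 0], [0.3, 0, 0, 0, 0, 0, 0], [0.3, 0, 0, -20, 0, 0, 0], [0.3, 0, 0, -60, 0, 0, 0], [0.3, 0, 0, -120, 0, 0, 0], [0.3, 0, -60, -130, 0, 0, 0], [0.3, 0, -120, -130, 0, 0, 0], [0.3, 0, -180, -130, 0, 0, 0], [0.3, 0, -230, -130, 0, 0, 0], [0.3, 0, -230, -130, 0, 0, 0]]

```text
clock: 62.42
tool_pos: [0.5444, -0.2653, 0.209]
eef_rot: [0.041, 0.999, -0.001, -0.003]
contact_force: [1.0, 0.2, -0.2]
opening: 0.3
finger_force: 0.0
```

```bash
python3 - <<'E'
from h import *
s=r.get_state();print(s['tool_pos'],s['clock'])
im=r.snapshot("top");cv2.imwrite("pics/t18f.png",im[:,:,::-1])
crop(im,90,160,290,330,4,"t18")
E
```

```text
[ 0.54443503 -0.26529717  0.20902226] 62.425
```

View pics/t18.png

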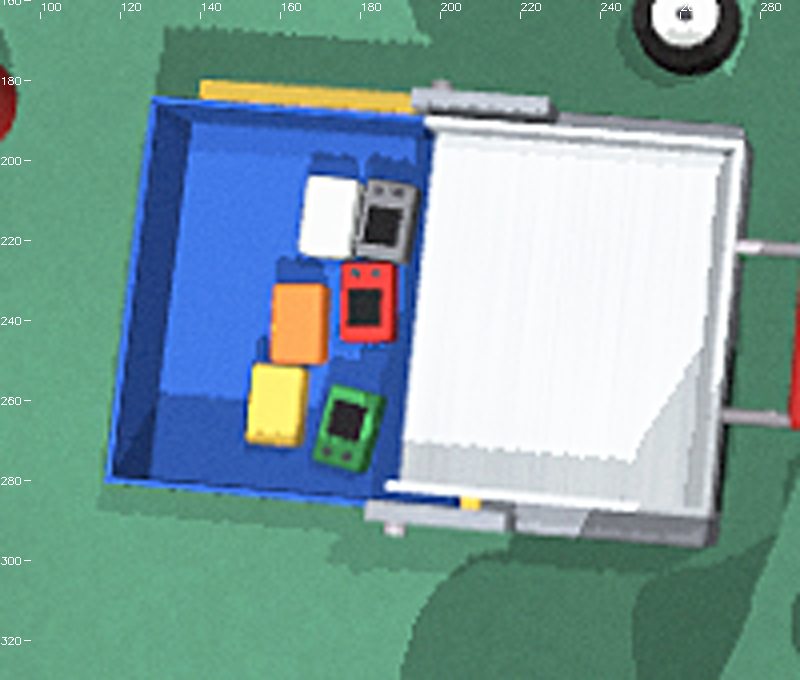

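All six tags are in the crate and the tray is level and empty. I compare the crate's edges with the picture taken right after the final push.

```bash
python3 - <<'E'
import cv2,numpy as np
a=cv2.imread("pics/t5.png");b=cv2.imread("pics/t18f.png")
ma=lambda i:((i[...,0].astype(int)-i[...,2]>60)).astype(float)
for n,(x0,y0,x1,y1) in {"left rim upper":(105,192,135,225),"left rim lower":(105,240,130,275),"top rim":(130,178,185,195)}.items():
    A,B=ma(a)[y0:y1,x0:x1],ma(b)[y0:y1,x0:x1];print(n,A.sum(),B.sum(),"shift px",(A.sum()-B.sum())/((y1-y0) if "left" in n else (x1-x0)))
E
```

```text
left rim upper 353.0 353.0 shift px 0.0
left rim lower 400.0 400.0 shift px 0.0
top rim 486.0 486.0 shift px 0.0
```

The crate has not shifted at all, so I hand the job in.

```bash
python3 -c "
from plant import r
print(r.finish_job())"
```

```text
the job is handed in; nothing more can be done
None
```

I handed the job in at about 62 s: all six transponders are in the crate, the crate sits against both stops, the reader's trigger was squeezed fully and released, and the tray is level again.

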